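# Pack a bare battery cell with the insulated tongs

### The arm

A 6-joint arm with a two-finger parallel gripper is mounted at the origin on a cart in front of the work surface, level with it; the furniture and walls round the work are solid. World frame = base frame: x ahead of the robot, y to its left, z up, the work surface at z = 0. Lengths are in mm, angles in rad, forces in N, time in s.
With the tool pointing down it reaches from about 350 to 875 mm from the base axis. Payload 4.2 kg.
Tool frame: the origin (TCP) lies midway between the tips of the shut fingers; the grasp point (between the pads) lies behind it (robot.grip_depth is the y of the grasp point in the tool frame, in mm); y points along the fingers, x is the direction in which the jaws open and shut, and the axes are right-handed (so a half turn about y gives the same grasp; the last joint's range is limited). The gripper opens to 87 mm and grips with 3 to 60 N. Pads are 19 mm wide; open, the fingers measure 117 mm over their backs; the gripper's body (75 mm by 190 mm) begins 51 mm behind the grasp point.
Start: joints at [1.608, 0.385, 0.008, 0, -1.194, -0.259], TCP at [137.46, 609.675, 222.55] pointing down, gripper open.
Joint ranges: [-3.14, 3.14], [-1.21, 2.06], [-1.07, 1.41], [-3.16, 2.05], [-2.99, -0.16], [-3.1, 3.1]. Speed limits (rad/s): [2.79, 2.79, 3.14, 3.14, 3.14, 3.14].

### API

Orientations are given as a unit quaternion [x, y, z, w].
In Python, from bench import robot gives the robot as it stands.
- The arm moves only by the shell command python3 -m creep 'ROWS' [OPENING]. ROWS is JSON, one flat list of numbers, 6 for each row, row after row: the shift along the tool's x, y, z in mm, then the turn, a rotation vector about the tool's x, y, z in degrees. A call has 1 to 20 rows; each row shifts and turns the pose as measured when the row begins, along the tool's axes as they then stand; what a row does not reach is not made up. A row lasts 1/8 s, in which the tool goes at most 62.5 mm and 10.7 degrees, less where a joint would pass 70% of its speed; a pose out of reach is approached as far as the arm can. A call with a gripper value outside its range is refused whole. OPENING is the finger opening in mm, from 0 to 87, set as the call begins (- or left out, the last holds). The fingers move at their own pace and stop on an object; the grip force is fixed at half the most. Time passes only in rows, so rows that do not move let the fingers close. It gives the time, the measured TCP pose, the force and the opening at its end, in the units of the state.
- robot.read_state(): the state, without advancing time (a new reading comes with each control period).
- robot.read_camera(name): name is "side" or "top"; returns the picture (384x512x3 uint8, red, green, blue); there is no depth.
- robot.calibration(name): a dict with "camera_matrix" (3x3 intrinsics, pixels), "extrinsics" (4x4, takes a point from camera to world coordinates). Camera axes: x right, y up, looking along -z (the intrinsics and any distortion apply to the point x, -y, -z); pixel columns grow to the right and rows downward; lengths in mm; the calibration is good to about 2 mm. A picture is of the moment at which its call begins. calibration takes no time and is no camera call.
- robot.sign_off(): hands the job in, once; it reports no verdict.
The state is a dict: "time_s": time; "qpos": joint angles; "joint_vel": joint speeds; "joint_torque": joint torques, N m; "eef_pos": TCP position; "tool_rot": TCP orientation; "contact_force": force on the tool from outside, world axes, zero at the start; "ft_torque": the same for the moment, N m; "gripper_width": finger opening in mm.
Only numpy, scipy, OpenCV 4.12 (cv2) and the standard library are available. Lean on these libraries where they do the work, as an engineer would, in place of code of your own. Each camera call takes 0.05 s, during which the arm holds its last target.

### The job

Take the sprung tongs from their stand and use them, squeezing them shut round it, to lift the bare battery cell off its open test rest; the gripper itself must not touch the cell. Lower the cell into the pair of V saddles in the low cardboard shipping box, centred on both saddles, and let it go only once it lies in them, without dropping it. Then hang the tongs back in the notches of their stand and leave the things lying about where they are.

Things in the scene. Friction and masses are not known exactly. Their poses are not given: they have to be found in the camera images.
- tongs_pin (a point): centre of the steel cross pin (116 mm long along local x, 8 mm thick) through the tongs' head. The tongs hang upright by it, jaws down. Local z points up from jaws to head; the arms open and shut along local y. The black head is 36 mm (y) by 24 mm (x) and reaches 8 mm above the pin; the jaws end 122 mm below it
- tongs_grip (a point): middle between the two ribbed rubber grip pads, 36 mm below the pin on the tongs' axis. Pads are 22 mm wide (x) and 26 mm high (22 to 48 mm below the pin). Squeeze along local y. Over the pads' outer faces the tongs measure about 51 mm at rest (54 mm at the lower edges) and about 41 mm when shut on the cell
- tongs_tip (a point): middle between the jaw faces, 108 mm below the pin on the tongs' axis: bring it to the centre of the cell before squeezing. The jaws are flat rubber faces 24 mm wide (x), reaching 14 mm above and below this point, 58 mm apart at rest; over their backs they measure 72 mm when open
- jaw_left (a joint): lean of the tongs' left arm from rest, rad (both arms move alike): 0 open, held there by the spring; about 0.14 when shut on the cell; 0.25 the stop. Hinged at the head: lever 32 mm at the pads, 104 mm at the jaws. The spring pushes each pad out with about 4 N at rest, 5.5 N shut on the cell; 25 N of grip there presses the jaws on the cell with about 6 N
- cell_center (a point): centre of the bare battery cell, a plain metal cylinder 28 mm in diameter and 90 mm long, 90 g, lying level along local x (a small steel terminal at the +x end). It starts in the V saddles of the test rest
- rest_seat (a point): centre of the cell when it lies in the open test rest, 48 mm above the bench. The rest is fixed: aluminium foot 120 x 70 x 8 mm with two grey V saddles 12 mm thick at local x = -30 and +30 mm, 54 mm wide (y), 48 mm high; the 48 mm between them are free for the jaws, down to the foot. Local x: the direction in which the cell lies; z up
- box_seat (a point): centre of the cell when it lies properly in the shipping box, 48 mm above the bench. The fixed low open cardboard box is 160 x 116 mm, walls 5 mm thick and 36 mm high; on its 5 mm floor stand two black V saddles like the rest's, at local x = -30 and +30 mm, 48 mm free between them. The cell must lie along local x (either end first); z up
- stand_seat (a point): centre of the cross pin when the tongs hang in the stand, 160 mm above the bench. Fixed stand: grey foot 130 x 100 x 8 mm; two steel cheeks 6 mm thick, 36 mm wide (y), centred at local x = -44 and +44 mm, each with a V notch in its top, open upward (takes the pin up to 8 mm off sideways), horns 8 mm above the pin. Local x runs along the pin; z up
- cell: the battery cell; origin at its centre, as point cell_center
- tongs: the tongs with both arms, 120 g in all; origin at the cross pin, as point tongs_pin
- marker: bystander: black marker pen 19 x 138 x 21 mm lying on the bench; origin under its middle
- handheld: bystander: handheld computer 174 x 86 x 24 mm lying on the bench; origin under its middle
- carton: bystander: small light-grey carton 67 x 94 x 43 mm; origin under its middle
- masking: bystander: roll of masking tape 103 mm across, 25 mm high; origin under its middle

How it is judged (in metres and radians):
On the way, in this order (a step that is already met when the one before it is completed fails the run):
1. the cell is lifted clear of the test rest (its centre above 90 mm), squeezed between the jaws of the tongs (value of joint jaw_left above 0.08 rad and contact force between tongs and cell above 0.5 N and height (world z) of cell_center above 0.09 m), for 0.2 s.
2. the cell lies in both saddles of the shipping box while the squeezed jaws still hold it (z of cell_center in the frame of box_seat between -0.005 and 0.005 m and x of cell_center in the frame of box_seat between -0.012 and 0.012 m and y of cell_center in the frame of box_seat between -0.005 and 0.005 m and angle between the x axis of cell_center and the x axis of box_seat, either way round below 0.12 rad and value of joint jaw_left above 0.08 rad and contact force between tongs and cell above 0.5 N), for 0.1 s.
At the end, for the whole second after the job is handed in: cell at rest in the box saddles: within 12 mm lengthwise, 5 mm sideways and in height of the seat, direction within 0.12 rad; tongs hang at rest in both stand notches: pin within 12 mm lengthwise, 5 mm sideways and in height, upright and in line within 0.15 rad (z of cell_center in the frame of box_seat between -0.005 and 0.005 m and x of cell_center in the frame of box_seat between -0.012 and 0.012 m and y of cell_center in the frame of box_seat between -0.005 and 0.005 m and angle between the x axis of cell_center and the x axis of box_seat, either way round below 0.12 rad and x of tongs_pin in the frame of stand_seat between -0.012 and 0.012 m and y of tongs_pin in the frame of stand_seat between -0.005 and 0.005 m and z of tongs_pin in the frame of stand_seat between -0.005 and 0.005 m and angle between tongs_pin's own z axis and vertical below 0.15 rad and angle between the x axis of tongs_pin and the x axis of stand_seat, either way round below 0.15 rad and linear speed of each of cell, tongs below 0.03 m/s); the robot touches nothing.
It fails at once if the gripper or arm touches the cell (contact force between any of the fingers, the arm and cell above 0.3 N).
It fails at once if the cell falls on the bench or the floor of the box (its centre under 30 mm) (height (world z) of cell_center below 0.03 m).
It fails at once if the marker, handheld computer, small carton or masking tape is pushed more than 30 mm (distance of any of marker, handheld, carton, masking from where it was at the start of the episode above 0.03 m).
It also fails if it takes over 58 s, if anything falls off the work surface, if the arm or the gripper's body presses on something with over 40 N, if the wrist force passes 120 N, or if a joint passes its speed limit or range.

## Working session

There is one attempt and no reset: what is moved stays moved. The work goes in short steps, Python scripts to look and compute and a shell command to move; the robot and the scene stay as the last step left them, time stands still between calls to the robot, and variables do not carry over. Pictures are saved under pics/ and viewed, and the job is handed in when it is done.

```bash
ls; mkdir -p pics; cat > h.py <<'E'
import numpy as np, cv2
from bench import robot
from scipy.spatial.transform import Rotation as R
def snap(name,fn,crop=None,scale=1):
    im=robot.read_camera(name); np.save('pics/'+fn+'.npy',im)
    save(im,fn,crop,scale)
def save(im,fn,crop=None,scale=1):
    if crop: im=im[crop[1]:crop[3],crop[0]:crop[2]]
    im=cv2.resize(im,None,fx=scale,fy=scale,interpolation=cv2.INTER_CUBIC)
    cv2.imwrite('pics/'+fn+'.png',im[:,:,::-1])
def cal(name):
    c=robot.calibration(name); return np.array(c['camera_matrix']),np.array(c['extrinsics']),c
def ray(name,u,v):
    K,T,c=cal(name); d=np.linalg.inv(K)@[u,v,1.]; d=np.array([d[0],-d[1],-d[2]])
    return T[:3,3],T[:3,:3]@d
def at_z(name,u,v,z):
    o,d=ray(name,u,v); return o+d*(z-o[2])/d[2]
def proj(name,p):
    K,T,c=cal(name); q=T[:3,:3].T@(np.array(p,float)-T[:3,3]); q=K@[q[0],-q[1],-q[2]]; return q[:2]/q[2]
def tri(u1,u2):
    o1,d1=ray('top',*u1);o2,d2=ray('side',*u2)
    d1/=np.linalg.norm(d1);d2/=np.linalg.norm(d2)
    A=np.stack([d1,-d2],1);t=np.linalg.lstsq(A,o2-o1,rcond=None)[0]
    a=o1+d1*t[0];b=o2+d2*t[1];return (a+b)/2,np.linalg.norm(a-b)
E
python3 - <<'E'
from h import *
for n in('top','side'):
    snap(n,n+'0'); print(robot.calibration(n))
print(robot.read_state(),robot.grip_depth)
E
```

```text
pics
{'camera_matrix': array([[483.22674085,   0.        , 262.55432079],
       [  0.        , 483.22674085, 185.19625584],
       [  0.        ,   0.        ,   1.        ]]), 'extrinsics': array([[-9.55469668e-04,  9.82549322e-01, -1.85999779e-01,
         1.94231761e+02],
       [-9.99974816e-01, -2.24679171e-03, -6.73193307e-03,
        -9.07129167e-02],
       [-7.03235903e-03,  1.85988663e-01,  9.82526724e-01,
         1.54361070e+03],
       [ 0.00000000e+00,  0.00000000e+00,  0.00000000e+00,
         1.00000000e+00]])}
{'camera_matrix': array([[473.58709964,   0.        , 256.00999794],
       [  0.        , 473.58709964, 190.8834356 ],
       [  0.        ,   0.        ,   1.        ]]), 'extrinsics': array([[ 7.91226202e-01,  4.79920081e-01, -3.78995796e-01,
        -2.39549350e+02],
       [-6.11430931e-01,  6.10067294e-01, -5.03954476e-01,
        -9.13052819e+02],
       [-1.06449336e-02,  6.30471738e-01,  7.76139210e-01,
         1.54455404e+03],
       [ 0.00000000e+00,  0.00000000e+00,  0.00000000e+00,
         1.00000000e+00]])}
{'time_s': 0.1, 'qpos': array([ 1.60757496e+00,  3.85506850e-01,  6.76647288e-03, -4.45671570e-04,
       -1.19398942e+00, -2.58573903e-01]), 'joint_vel': array([ 8.05436372e-05, -1.95672923e-03,  2.46416811e-03,  8.33254867e-04,
       -1.17553472e-03, -7.87919130e-04]), 'joint_torque': array([-2.37143195e-04, -3.91685951e+01,  1.87936717e+01,  4.23181817e+00,
        1.35178462e-02, -7.84363874e-05]), 'eef_pos': array([137.36647896, 609.17030747, 221.55254349]), 'tool_rot': array([ 0.44207239, -0.5518378 ,  0.55276187, -0.44102308]), 'contact_force': array([-0.43805065,  0.63782834,  0.49506928]), 'ft_torque': array([-0.0222905 , -0.0056707 , -0.04056751]), 'gripper_width': 87.14739091661598} -18.700000000000003
```

```bash
python3 - <<'E'
from h import *
for n in('top','side'): save(np.load(f'pics/{n}0.npy'),n+'0b',None,1.5)
E
```

```text
(no output)
```

View pics/top0b.png

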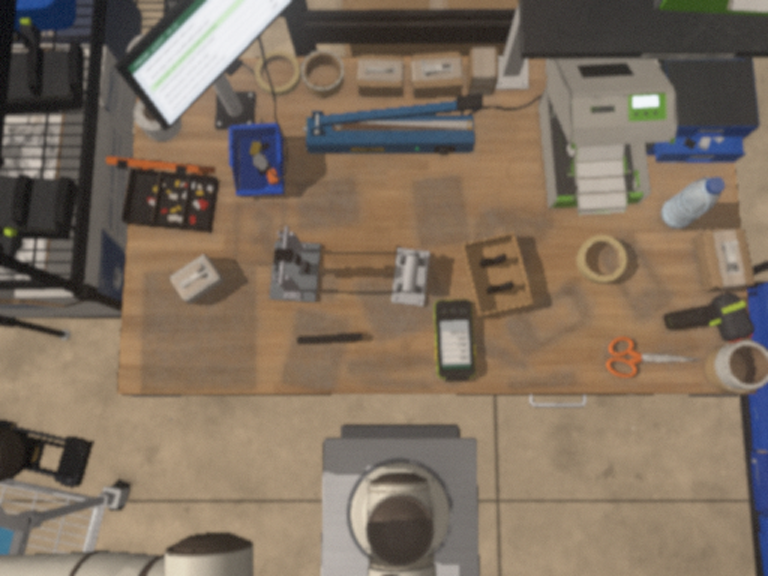

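View pics/side0b.png

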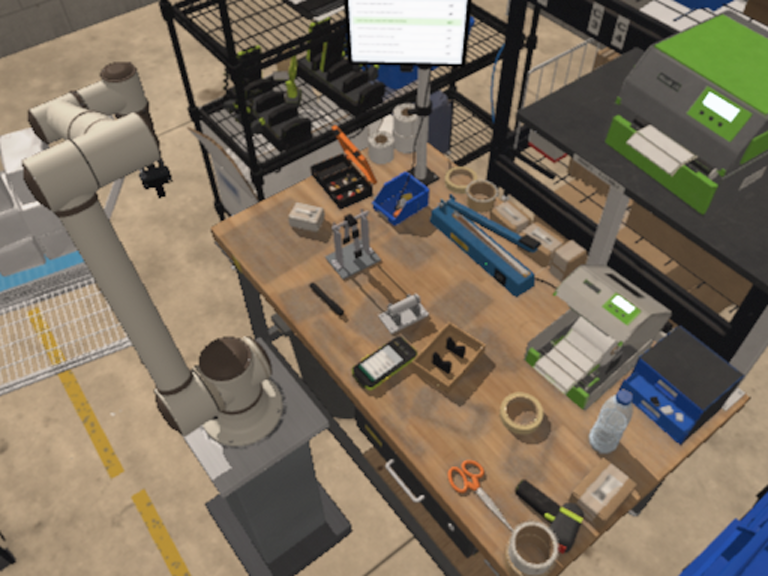

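The top view shows the stand near (198,178), the rest near (274,184), the box near (333,183); the arm is out of the way on the left. I'll enlarge these.

```bash
python3 - <<'E'
from h import *
t=np.load('pics/top0.npy');s=np.load('pics/side0.npy')
save(t,'t1',(170,140,270,215),8); save(t,'t2',(255,140,365,220),7)
save(s,'s1',(205,130,295,195),8); save(s,'s2',(240,185,340,270),7)
E
```

```text
(no output)
```

View pics/t1.png

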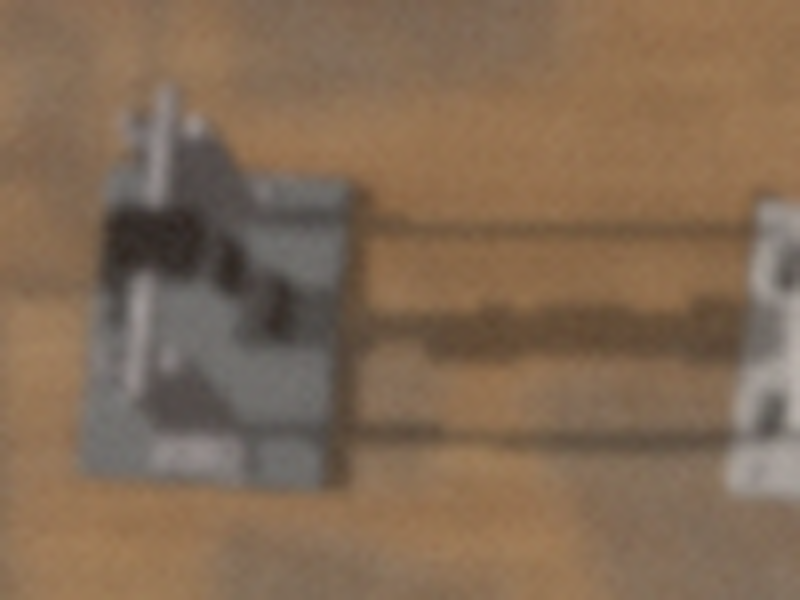

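View pics/t2.png

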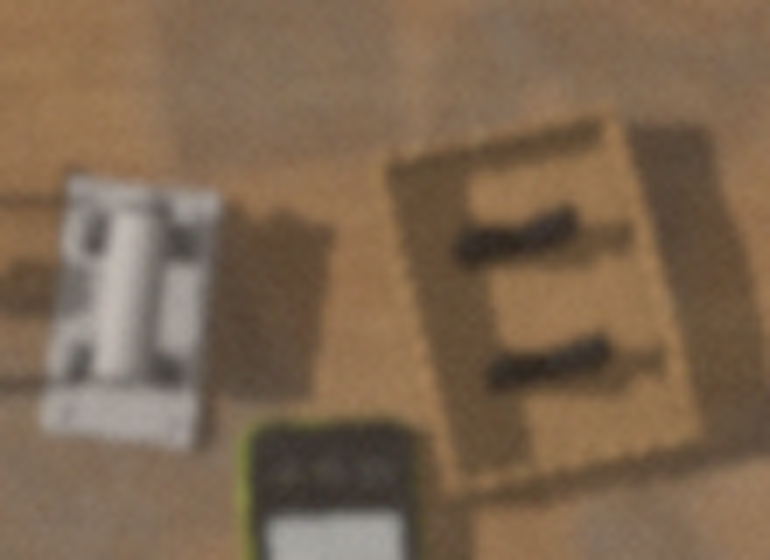

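View pics/s1.png

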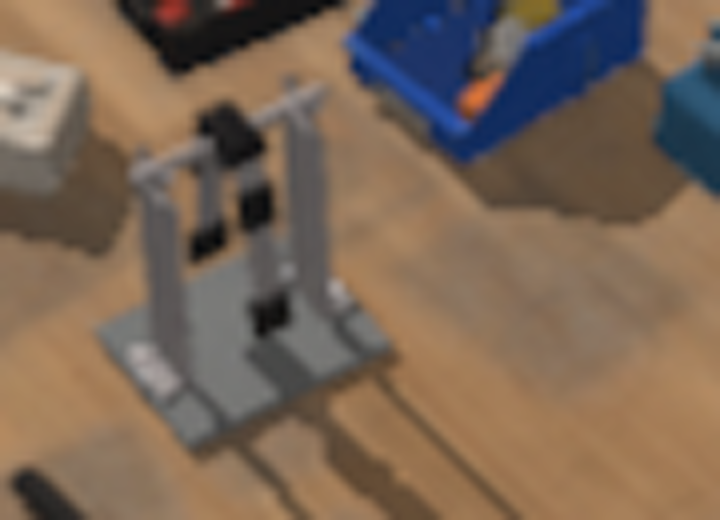

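View pics/s2.png

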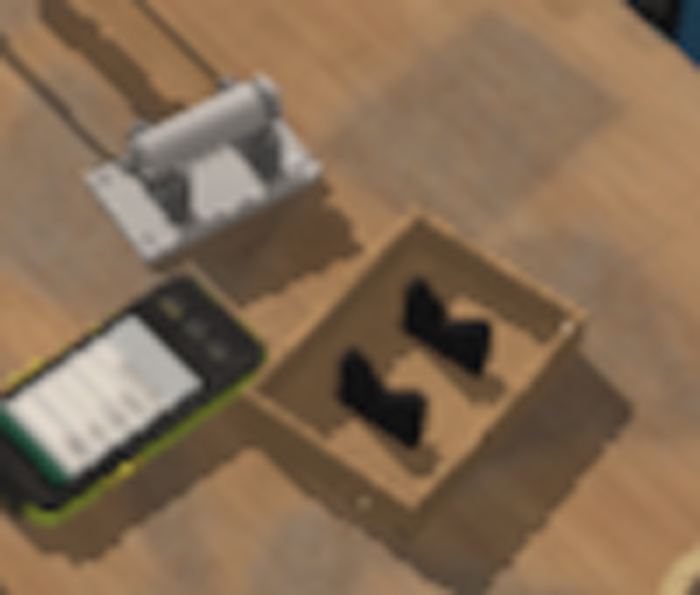

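```bash
cat > fit.py <<'E'
from h import *
from scipy.optimize import least_squares
def px(o,s,pts): return [((x+.5)/s-.5+o[0],(y+.5)/s-.5+o[1]) for x,y in pts]
T1=lambda p:px((170,140),8,p);T2=lambda p:px((255,140),7,p);S1=lambda p:px((205,130),8,p);S2=lambda p:px((240,185),7,p)
def fit(name,obs,x0):
    def f(p):
        r=[]
        c,s=np.cos(p[2]),np.sin(p[2])
        for cam,l,uv in obs:
            w=[p[0]+c*l[0]-s*l[1],p[1]+s*l[0]+c*l[1],l[2]]
            r+=list(proj(cam,w)-uv)
        return r
    s=least_squares(f,x0); print(name,s.x.round(3),'yaw deg',np.degrees(s.x[2]).round(2)); 
    print(np.array(s.fun).reshape(-1,2).round(2).tolist()); return s.x
# local x = pointing image-up in top (world +x-ish)
def rect(a,b,z): return [(a,b,z),(a,-b,z),(-a,-b,z),(-a,b,z)] # TL TR BR BL in top picture
def mk(cam,L,uv): return [(cam,l,u) for l,u in zip(L,uv)]
if __name__=='__main__':
    st=mk('top',rect(65,50,8),T1([(108,172),(350,178),(328,488),(82,468)]))
    pin_t=mk('top',[(58,0,160),(-58,0,160)],T1([(168,90),(133,393)]))
    pin_s=mk('side',[(58,0,160),(-58,0,160)],S1([(320,95),(135,172)]))
    st_s=mk('side',[(65,-50,8),(-65,-50,8),(-65,50,8)],S1([(393,352),(195,450),(100,333)]))
    fit('standfoot top',st,[500,100,0]);fit('pin top',pin_t,[500,100,0]);fit('pin side',pin_s,[500,100,0]);fit('foot side',st_s,[500,100,0])
    fit('stand all',st+pin_t+pin_s+st_s,[500,100,0])
    r=mk('top',rect(60,35,8),T2([(70,178),(220,193),(193,448),(42,430)]))
    rs=mk('side',[(60,-35,8),(-60,-35,8),(-60,35,8)],S2([(320,168),(152,262),(88,178)]))
    ce=mk('top',[(45,0,48),(-45,0,48)],T2([(135,208),(122,380)]))
    fit('rest top',r,[500,0,0]);fit('rest side',rs,[500,0,0]);fit('cell',ce,[500,0,0]);fit('rest all',r+rs,[500,0,0])
    b=mk('top',rect(80,58,36),T2([(388,158),(615,112),(705,440),(460,495)]))
    bs=mk('side',rect(80,58,36),S2([(420,215),(583,318),(415,500),(262,392)]))
    fit('box top',b,[500,-100,0]);fit('box side',bs,[500,-100,0]);fit('box all',b+bs,[500,-100,0])
E
python3 fit.py
```

```text
standfoot top [ 5.01877e+02  2.24068e+02 -5.40000e-02] yaw deg -3.1
[[-0.05, -1.09], [0.19, -0.31], [0.03, 0.22], [-0.17, 1.13]]
pin top [ 5.03250e+02  2.27043e+02 -8.50000e-02] yaw deg -4.85
[[0.02, -0.3], [-0.02, 0.29]]
pin side [ 5.06923e+02  2.29825e+02 -1.06000e-01] yaw deg -6.05
[[0.76, -0.65], [-0.75, 0.59]]
foot side [ 5.04719e+02  2.21503e+02 -8.50000e-02] yaw deg -4.85
[[0.76, -0.29], [-0.41, 0.23], [-0.34, 0.01]]
stand all [ 5.03265e+02  2.25048e+02 -6.40000e-02] yaw deg -3.69
[[-0.11, -1.64], [0.09, -0.56], [-0.49, -0.06], [-0.65, 0.53], [0.3, -0.33], [1.06, 0.31], [0.44, 0.04], [-0.51, 2.03], [0.02, -0.9], [-0.81, -0.02], [-1.13, -0.03]]
rest top [ 4.88629e+02 -2.44320e+01 -1.12000e-01] yaw deg -6.41
[[0.04, -0.07], [-0.02, 0.07], [0.04, -0.11], [-0.06, 0.1]]
rest side [ 4.92553e+02 -2.34210e+01 -7.80000e-02] yaw deg -4.46
[[0.58, -0.08], [-0.07, -0.09], [-0.51, 0.14]]
cell [ 4.89227e+02 -2.25970e+01 -7.90000e-02] yaw deg -4.52
[[0.13, -1.69], [-0.13, 1.65]]
rest all [ 4.89852e+02 -2.44650e+01 -1.02000e-01] yaw deg -5.85
[[-0.14, -0.35], [-0.18, -0.41], [0.23, -0.57], [0.12, -0.15], [0.26, 0.75], [-0.82, 0.27], [-0.89, 0.3]]
box top [ 4.88309e+02 -2.10196e+02  2.09000e-01] yaw deg 12.0
[[-1.54, -0.02], [1.26, -0.86], [0.58, 0.51], [-0.3, 0.31]]
box side [ 4.95492e+02 -2.07781e+02  2.23000e-01] yaw deg 12.77
[[0.22, -1.19], [1.36, -0.54], [0.69, 1.37], [-2.27, 0.04]]
box all [ 4.90886e+02 -2.09644e+02  2.14000e-01] yaw deg 12.29
[[-1.83, -0.69], [0.92, -1.7], [0.47, -0.42], [-0.35, -0.44], [-0.14, -0.3], [0.88, 0.56], [-0.15, 2.37], [-2.96, 0.82]]
```

```bash
cat > ov.py <<'E'
from h import *
def box3(cx,cy,hx,hy,z0,z1):
    P=[(cx+a*hx,cy+b*hy,z) for z in(z0,z1) for a,b in((1,1),(1,-1),(-1,-1),(-1,1))]
    return [(P[i],P[(i+1)%4]) for i in range(4)]+[(P[4+i],P[4+(i+1)%4]) for i in range(4)]+[(P[i],P[i+4]) for i in range(4)]
def loc(pose,l):
    c,s=np.cos(pose[2]),np.sin(pose[2]);return [pose[0]+c*l[0]-s*l[1],pose[1]+s*l[0]+c*l[1],l[2]]
def overlay(img,cam,items,crop,sc,fn):
    im=img[crop[1]:crop[3],crop[0]:crop[2]];im=cv2.resize(im,None,fx=sc,fy=sc,interpolation=cv2.INTER_CUBIC).copy()
    for pose,segs,col in items:
        for a,b in segs:
            q=[tuple(int(round(((v-o)+.5)*sc-.5)) for v,o in zip(proj(cam,loc(pose,p)),crop[:2])) for p in(a,b)]
            cv2.line(im,q[0],q[1],col,1,cv2.LINE_AA)
    cv2.imwrite('pics/'+fn+'.png',im[:,:,::-1])
def saddles(): return box3(30,0,6,27,30,48)+box3(-30,0,6,27,30,48)
def stand(p): return [(p,box3(0,0,65,50,0,8),(255,0,0)),(p,box3(44,0,3,18,8,168)+box3(-44,0,3,18,8,168),(0,255,0)),(p,[((58,0,160),(-58,0,160))],(255,255,0))]
def rest(p): return [(p,box3(0,0,60,35,0,8),(255,0,0)),(p,saddles(),(0,255,0)),(p,[((45,14,48),(-45,14,48)),((45,-14,48),(-45,-14,48)),((45,-14,48),(45,14,48)),((-45,-14,48),(-45,14,48))],(255,255,0))]
def bx(p): return [(p,box3(0,0,80,58,0,36),(255,0,0)),(p,saddles(),(0,255,0))]
E
cat > o.py <<'E'
from ov import *
import sys,json
t=np.load('pics/top0.npy');s=np.load('pics/side0.npy')
P=json.loads(sys.argv[1]);k=sys.argv[2]
it=stand(P[0])+rest(P[1])+bx(P[2])
overlay(t,'top',stand(P[0]),(170,140,270,215),8,'ot1'+k); overlay(t,'top',rest(P[1])+bx(P[2]),(255,140,365,220),7,'ot2'+k)
overlay(s,'side',stand(P[0]),(205,130,295,195),8,'os1'+k); overlay(s,'side',rest(P[1])+bx(P[2]),(240,185,340,270),7,'os2'+k)
E
python3 o.py '[[503.3,225,-0.08],[489.8,-24.4,-0.1],[490.9,-209.6,0.214]]' a
```

```text
(no output)
```

View pics/ot1a.png

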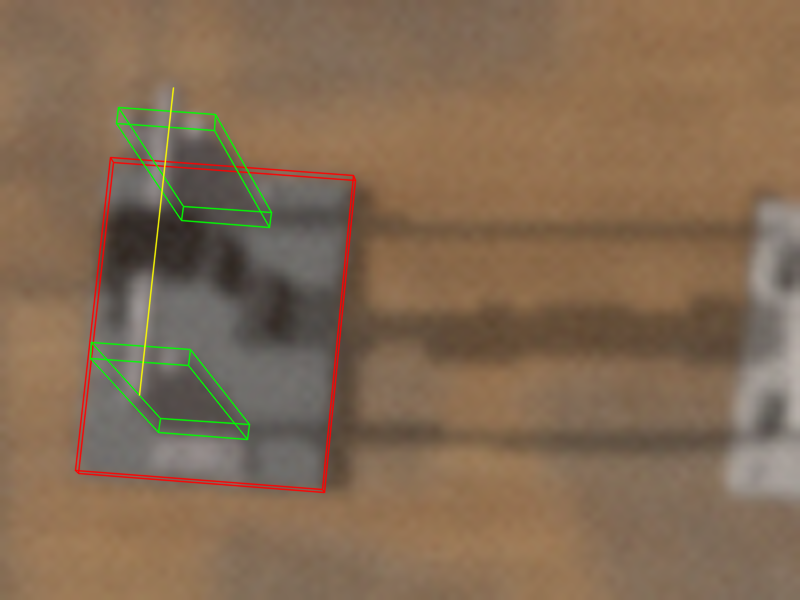

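View pics/ot2a.png

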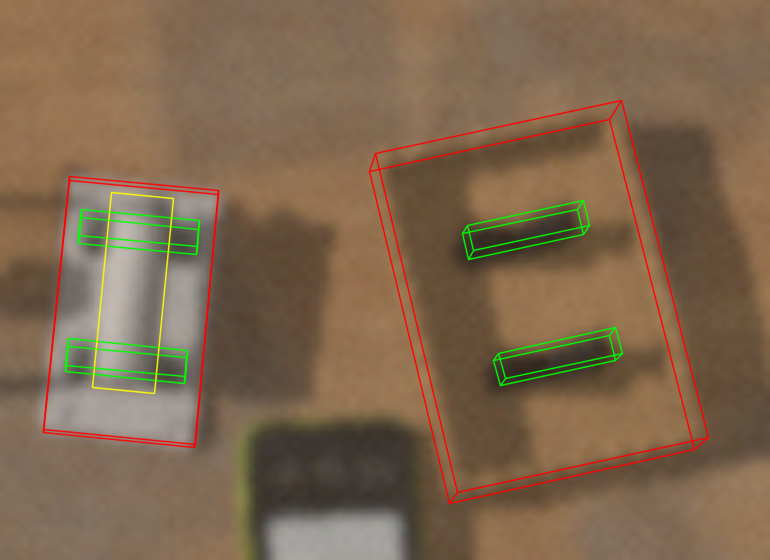

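View pics/os1a.png

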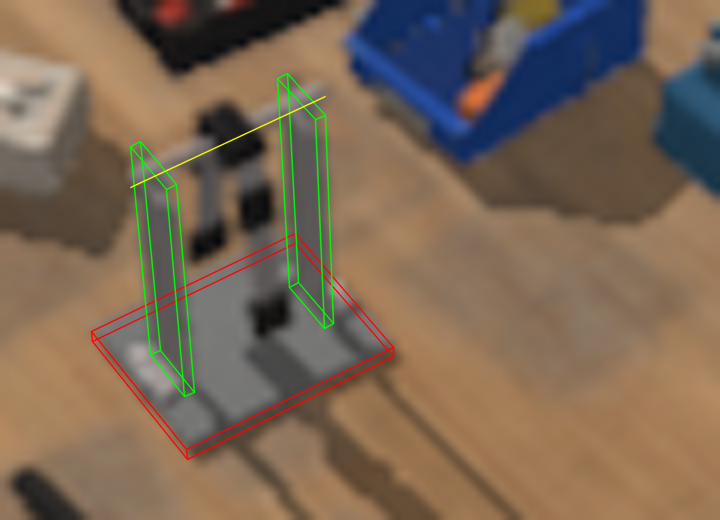

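View pics/os2a.png

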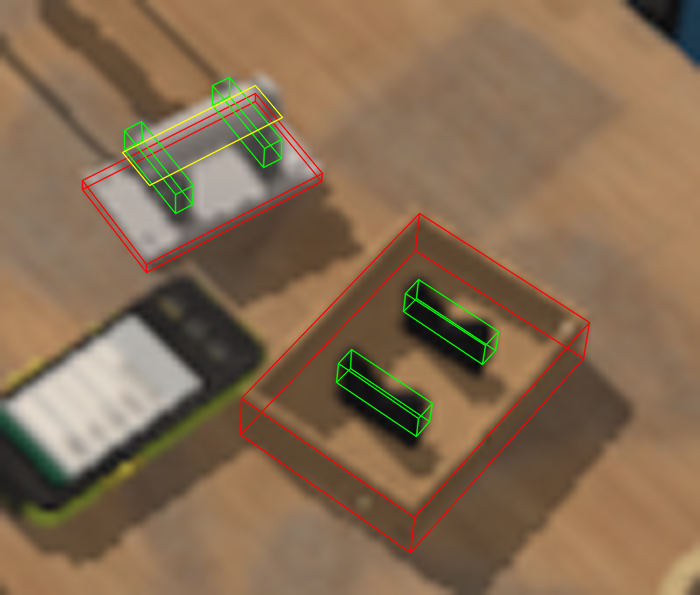

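```bash
cat > mf.py <<'E'
from ov import *
from scipy.optimize import minimize
imgs={'top':np.load('pics/top0.npy').astype(float).mean(2),'side':np.load('pics/side0.npy').astype(float).mean(2)}
rgb={'top':np.load('pics/top0.npy').astype(float)}
crops={'top':(300,150,355,205),'side':(280,215,318,255)}
def render(cam,pose,crop,S=8):
    W,H=(crop[2]-crop[0])*S,(crop[3]-crop[1])*S
    m=np.zeros((H,W),np.uint8)
    V=[(-27,5),(27,5),(27,48),(19.8,48),(0,28.2),(-19.8,48),(-27,48)]
    for sx in(30,-30):
        f=[]
        for dx in(-6,6):
            f.append(np.array([proj(cam,loc(pose,(sx+dx,y,z))) for y,z in V]))
        f=[np.round((a-np.array(crop[:2])+.5)*S-.5).astype(np.int32) for a in f]
        cv2.fillPoly(m,[f[0]],255);cv2.fillPoly(m,[f[1]],255)
        for i in range(len(V)):
            j=(i+1)%len(V);cv2.fillConvexPoly(m,np.array([f[0][i],f[0][j],f[1][j],f[1][i]]),255)
    r=cv2.resize(m.astype(np.float32)/255,None,fx=1/S,fy=1/S,interpolation=cv2.INTER_AREA)
    return cv2.GaussianBlur(r,(0,0),0.8)
def cost(p,cams):
    c=0
    for cam in cams:
        cr=crops[cam];im=imgs[cam][cr[1]:cr[3],cr[0]:cr[2]]
        pose=(p[0],p[1],p[2]/100)
        m=render(cam,pose,cr)
        d=np.clip((95-im)/60,0,1) # darkness
        c-=np.corrcoef(m.ravel(),d.ravel())[0,1]
    return c
if __name__=='__main__':
  for cams in(['top'],['side'],['top','side']):
    best=None
    for x0 in((489,-209,21),(493,-207,22),(486,-212,20)):
        s=minimize(cost,x0,args=(cams,),method='Nelder-Mead',options=dict(initial_simplex=np.array([x0]*4)+np.vstack([np.zeros(3),np.diag([5,5,5])])))
        if best is None or s.fun<best.fun:best=s
    print(cams,best.x,best.fun)
  im=imgs['top'][160:200,315:350].round().astype(int)
  print(im.min(),np.percentile(im,[5,20,50]))
E
python3 mf.py
```

```text
Traceback (most recent call last):
  File "mf.py", line 33, in <module>
    s=minimize(cost,x0,args=(cams,),method='Nelder-Mead',options=dict(initial_simplex=np.array([x0]*4)+np.vstack([np.zeros(3),np.diag([5,5,5])])))
  File "mf.py", line 25, in cost
    m=render(cam,pose,cr)
  File "mf.py", line 13, in render
    f.append(np.array([proj(cam,loc(pose,(sx+dx,y,z))) for y,z in V]))
                       ~~~~^^^^^^^^^^^^^^^^^^^^^^^^^^^
  File "h.py", line 19, in proj
    K,T,c=cal(name); q=T[:3,:3].T@(np.array(p,float)-T[:3,3]); q=K@[q[0],-q[1],-q[2]]; return q[:2]/q[2]
          ~~~^^^^^^
  File "h.py", line 12, in cal
    c=robot.calibration(name); return np.array(c['camera_matrix']),np.array(c['extrinsics']),c
ValueError: time passes only in moves, steps and waits
```

```bash
python3 - <<'E'
from h import *
np.savez('cal.npz',**{n+k:robot.calibration(n)[f] for n in('top','side') for k,f in(('K','camera_matrix'),('T','extrinsics'))})
E
sed -i "s/^    c=robot.calibration(name); return.*/    return _C[name+'K'],_C[name+'T'],None/; s/^def snap/_C=dict(np.load('cal.npz'))\ndef snap/" h.py; time python3 mf.py
```

```text
['top'] [ 487.63370832 -205.13442421   19.07903148] -0.7107982604041747
['side'] [ 492.0226229  -205.47837685   19.07280147] -0.8278615407234429
['top', 'side'] [ 489.81918758 -206.03646143   19.04140358] -1.5048553072446742
39 [50.95 75.   87.5 ]
real	0m3.127s
user	0m3.586s
sys	0m0.139s
```

```bash
for t in "70-im)\/25" "75-im)\/35" "65-im)\/25"; do sed "s/(95-im)\/60/($t/" mf.py > mf2.py; echo $t; python3 mf2.py; done; python3 o.py '[[504,227,-0.08],[489.8,-24.2,-0.1],[490,-206.5,0.2]]' b
```

```text
70-im)\/25
['top'] [ 488.04104962 -206.21752683   20.72255622] -0.8069801451072687
['side'] [ 492.48963518 -205.25967903   20.58834625] -0.9530420071790578
['top', 'side'] [ 490.17271516 -206.79559277   20.0365945 ] -1.7188501242039989
39 [50.95 75.   87.5 ]
75-im)\/35
['top'] [ 488.08284761 -206.46584709   20.42295592] -0.8250188119216383
['side'] [ 492.09285503 -205.66338666   20.29577221] -0.9473144306682167
['top', 'side'] [ 489.91215058 -206.91783962   19.60335995] -1.729971317121207
39 [50.95 75.   87.5 ]
65-im)\/25
['top'] [ 488.41021383 -206.66750859   20.8055557 ] -0.7750243994423747
['side'] [ 492.54443432 -205.88644827   21.71486168] -0.945028315920591
['top', 'side'] [ 490.26779415 -207.04965922   20.66551449] -1.6835897975597116
39 [50.95 75.   87.5 ]
```

View pics/ot2b.png

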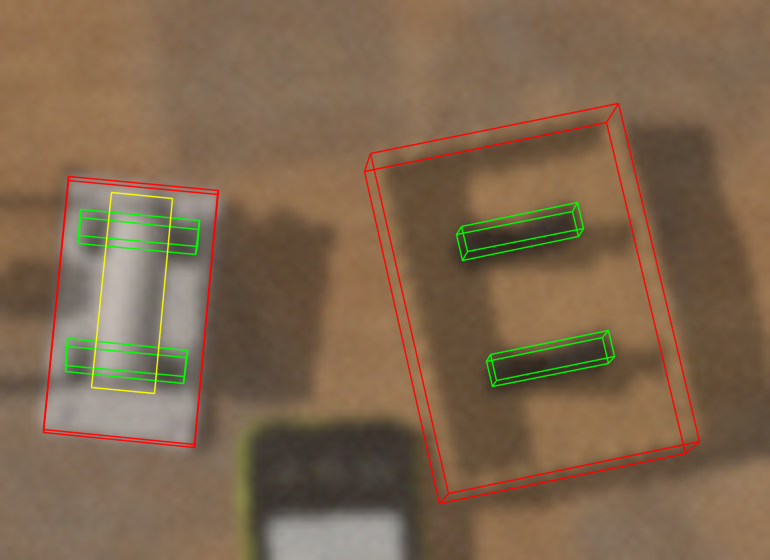

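View pics/os2b.png

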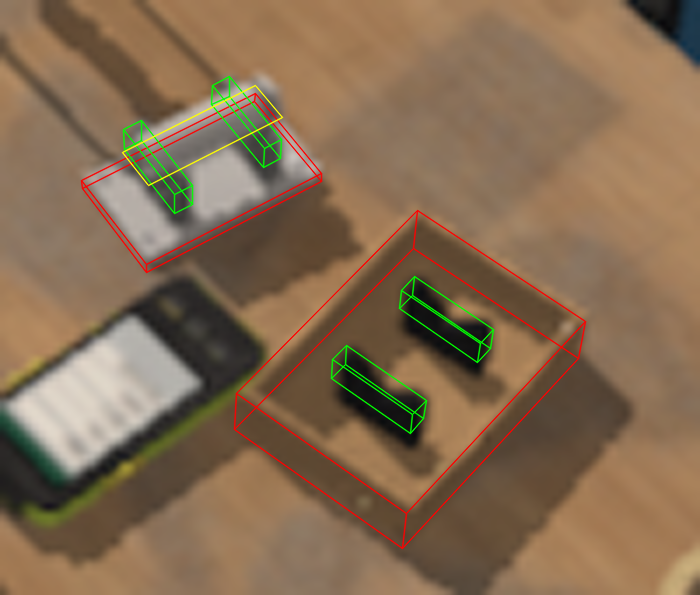

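```bash
cat > g.py <<'E'
from h import *
import sys
# usage: g.py x y z yaw : tool shift (current axes) and turn about tool y for tongs yaw
x,y,z,yaw=map(float,sys.argv[1:5])
s=robot.read_state();Rm=R.from_quat(s['tool_rot'])
M=Rm.as_matrix()
print('t',s['time_s'],'pos',s['eef_pos'].round(1),'toolx',M[:,0].round(3),'tooly',M[:,1].round(3),'F',s['contact_force'].round(1),'w',round(s['gripper_width'],1))
ty=np.array([-np.sin(yaw),np.cos(yaw),0])
if ty@M[:,0]<0: ty=-ty
D=np.array([0,0,-1.]);G=np.stack([ty,D,np.cross(ty,D)],1)
rv=(Rm.inv()*R.from_matrix(G)).as_rotvec(degrees=True)
d=np.array([x,y,z])-s['eef_pos']
print('turn',rv.round(2),'shift now-axes',(M.T@d).round(1),'shift target-axes',(G.T@d).round(1),'world',d.round(1),'q',s['qpos'].round(2))
E
python3 g.py 504 227 222 -0.08
```

```text
t 0.1 pos [137.4 609.2 221.6] toolx [-0.22  -0.975  0.002] tooly [-0.    -0.002 -1.   ] F [-0.4  0.6  0.5] w 87.1
turn [ 0.   -8.13  0.11] shift now-axes [2.921e+02 2.000e-01 4.418e+02] shift target-axes [351.6  -0.4 396. ] world [ 366.6 -382.2    0.4] q [ 1.61  0.39  0.01 -0.   -1.19 -0.26]
```

```bash
python3 -m creep '[0,0,0,0,-8,0, 20,0,22,0,0,0, 32,0,36,0,0,0, 32,0,36,0,0,0, 32,0,36,0,0,0, 32,0,36,0,0,0, 32,0,36,0,0,0, 32,0,36,0,0,0, 32,0,36,0,0,0, 32,0,36,0,0,0, 32,0,36,0,0,0, 20,0,22,0,0,0, 0,0,0,0,0,0]' 87; python3 g.py 504 227 222 -0.08
```

```text
time_s: 1.72
eef_pos: [486.7, 240.0, 216.7]
tool_rot: [0.485, -0.517, 0.52, -0.476]
contact_force: [-0.3, -0.5, -0.2]
gripper_width: 87.3
t 1.725 pos [486.7 240.  216.7] toolx [-0.076 -0.997  0.013] tooly [-0.006 -0.012 -1.   ] F [-0.3 -0.5 -0.2] w 87.3
turn [0.3  0.21 0.74] shift now-axes [11.7 -5.2 18.3] shift target-axes [11.6 -5.3 18.3] world [ 17.3 -13.    5.3] q [ 0.76  0.26 -0.2   0.01 -1.13  0.73]
```

```bash
python3 -m creep '[11.6,-5,18.3,0.3,0.2,0.7, 0,0,0,0,0,0]'; python3 g.py 504 227 150 -0.08; python3 - <<'E'
from h import *
for n,c in(('top',(160,120,270,200)),('side',(190,90,300,180))): snap(n,n+'1',c,7)
E
```

```text
time_s: 1.98
eef_pos: [503.4, 227.3, 221.0]
tool_rot: [-0.48, 0.52, -0.519, 0.479]
contact_force: [-1.3, 0.6, 0.4]
gripper_width: 87.0
t 1.975 pos [503.4 227.3 221. ] toolx [-0.08  -0.997  0.001] tooly [-0.002 -0.001 -1.   ] F [-1.3  0.6  0.4] w 87.0
turn [0.09 0.02 0.06] shift now-axes [ 0.2 71.   0.8] shift target-axes [ 0.3 71.   0.7] world [  0.6  -0.3 -71. ] q [ 0.72  0.26 -0.17 -0.   -1.14  0.77]
```

View pics/top1.png

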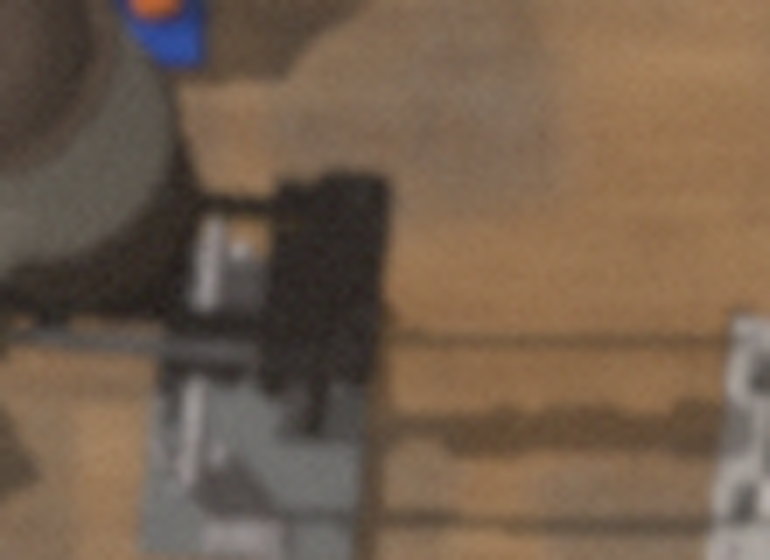

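View pics/side1.png

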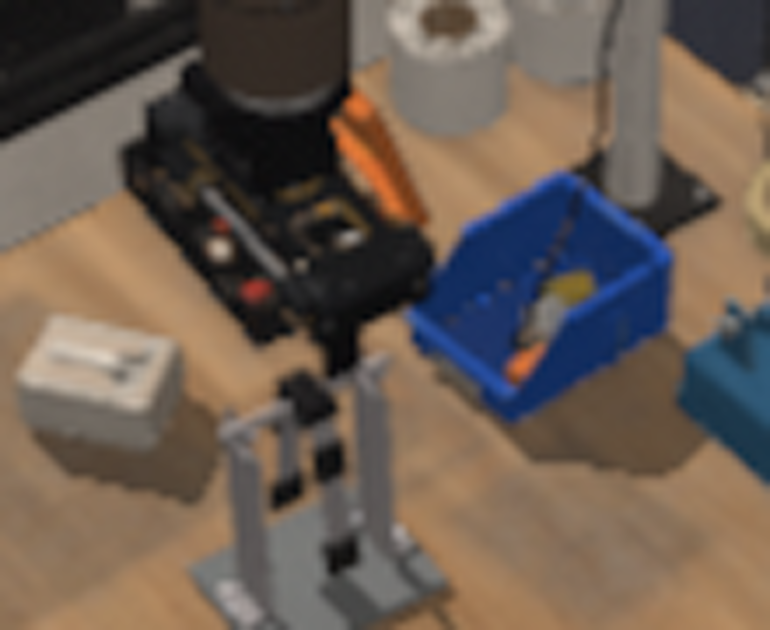

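```bash
python3 - <<'E'
from h import *
for w in(43.5,51,58.5):
  p=np.array([503.4-0.08*w,227.3-w,221])
  for n,o in(('side',(190,90)),('top',(160,120))):
    print(n,w,((proj(n,p)-o)*7).round())
for n,o in(('side',(190,90)),('top',(160,120))):
  for p in([504+58,222.5,160],[504-58,231.5,160],[504,227,168]): print(n,((proj(n,p)-o)*7).round())
E
```

```text
side 43.5 [335. 368.]
top 43.5 [282. 322.]
side 51 [342. 376.]
top 51 [301. 323.]
side 58.5 [349. 384.]
top 58.5 [319. 325.]
side [385. 359.]
side [215. 438.]
side [300. 388.]
top [213. 211.]
top [184. 482.]
top [196. 341.]
```

```bash
python3 -m creep '[0,25,0.7,0,0,0, 0,25,0,0,0,0, 0,20,0,0,0,0, 0,15,0,0,0,0, 0,12,0,0,0,0, 0,0,0,0,0,0]'; python3 g.py 504 227 105.5 -0.08
```

```text
time_s: 2.82
eef_pos: [499.5, 232.0, 120.7]
tool_rot: [-0.483, 0.518, -0.517, 0.481]
contact_force: [-0.0, 0.5, 0.6]
gripper_width: 86.9
t 2.825 pos [499.5 232.  120.7] toolx [-0.071 -0.997  0.001] tooly [-0.003 -0.    -1.   ] F [-0.   0.5  0.6] w 86.9
turn [0.15 0.51 0.04] shift now-axes [ 4.7 15.2  4.9] shift target-axes [ 4.6 15.2  4.9] world [  4.5  -5.  -15.2] q [ 0.73  0.36 -0.31 -0.   -0.9   0.77]
```

```bash
python3 -m creep '[4.6,5,4.9,0,0.5,0, 0,5,0,0,0,0, 0,5,0,0,0,0, 0,0,0,0,0,0]'; python3 g.py 504 227 105.5 -0.08; python3 - <<'E'
from h import *
for n,c in(('top',(160,120,270,200)),('side',(190,90,300,180))): snap(n,n+'2',c,7)
E
```

```text
time_s: 3.32
eef_pos: [505.5, 227.2, 106.3]
tool_rot: [-0.479, 0.52, -0.519, 0.48]
contact_force: [-0.3, -0.4, -0.0]
gripper_width: 86.9
t 3.325 pos [505.5 227.2 106.3] toolx [-0.081 -0.997 -0.001] tooly [ 0.     0.001 -1.   ] F [-0.3 -0.4 -0. ] w 86.9
turn [-0.   -0.04 -0.09] shift now-axes [ 0.3  0.8 -1.5] shift target-axes [ 0.3  0.8 -1.5] world [-1.5 -0.2 -0.8] q [ 0.71  0.38 -0.32 -0.   -0.87  0.78]
```

View pics/side2.png

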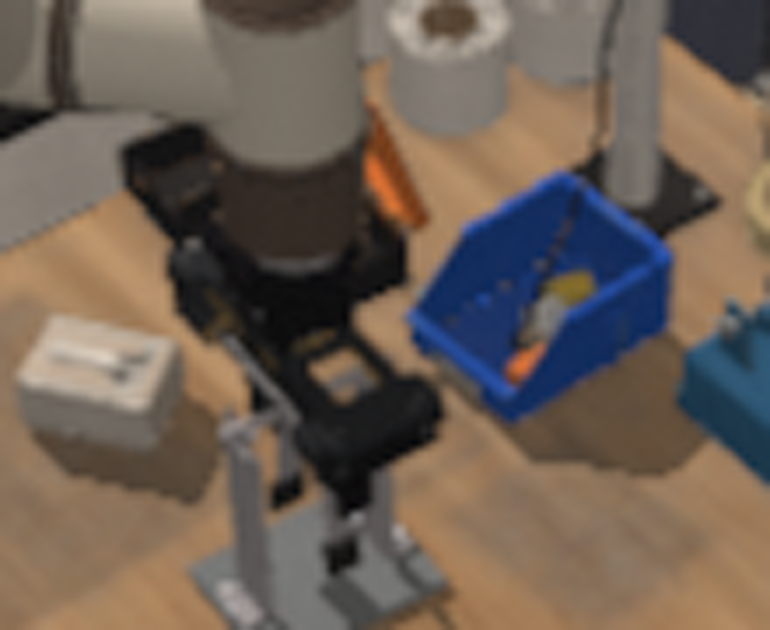

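Side view: the fingers straddle the tongs between the cheeks (right finger near (350,490)), stand undisturbed. Closing partway.

```bash
python3 -m creep '[0,0.8,-1.5,0,0,0, 0,0,0,0,0,0, 0,0,0,0,0,0, 0,0,0,0,0,0, 0,0,0,0,0,0, 0,0,0,0,0,0]' 47; python3 g.py 504 227 105.5 -0.08;python3 -m creep '[0,0,0,0,0,0, 0,0,0,0,0,0, 0,0,0,0,0,0]' ; python3 g.py 504 227 105.5 -0.08
```

```text
time_s: 4.18
eef_pos: [503.9, 227.7, 106.1]
tool_rot: [-0.479, 0.52, -0.519, 0.48]
contact_force: [-0.1, -0.6, -1.1]
gripper_width: 47.6
t 4.175 pos [503.9 227.7 106.1] toolx [-0.08  -0.997 -0.002] tooly [ 0.001  0.002 -1.   ] F [-0.1 -0.6 -1.1] w 47.6
turn [-0.04 -0.02 -0.13] shift now-axes [0.7 0.6 0.1] shift target-axes [0.7 0.6 0.1] world [ 0.1 -0.7 -0.6] q [ 0.72  0.38 -0.33 -0.   -0.86  0.77]
time_s: 4.55
eef_pos: [503.9, 227.7, 105.9]
tool_rot: [-0.479, 0.52, -0.519, 0.48]
contact_force: [0.3, 0.5, -1.1]
gripper_width: 46.8
t 4.55 pos [503.9 227.7 105.9] toolx [-0.08  -0.997 -0.002] tooly [ 0.001  0.002 -1.   ] F [ 0.3  0.5 -1.1] w 46.8
turn [-0.03 -0.02 -0.13] shift now-axes [0.7 0.4 0.2] shift target-axes [0.7 0.4 0.2] world [ 0.1 -0.7 -0.4] q [ 0.72  0.38 -0.33 -0.   -0.86  0.77]
```

```bash
python3 -m creep '[0,-5,0,0,0,0, 0,-8,0,0,0,0, 0,-12,0,0,0,0, 0,-16,0,0,0,0, 0,-16,0,0,0,0, 0,-16,0,0,0,0, 0,-12,0,0,0,0, 0,0,0,0,0,0]'; python3 g.py 490.5 -24 190 -0.1;  python3 - <<'E'
from h import *
for n,c in(('top',(160,110,270,190)),('side',(190,80,300,180))): snap(n,n+'3',c,6)
E
```

```text
time_s: 5.55
eef_pos: [504.3, 227.7, 198.7]
tool_rot: [-0.477, 0.52, -0.519, 0.482]
contact_force: [-0.9, -0.2, -0.8]
gripper_width: 47.3
t 5.55 pos [504.3 227.7 198.7] toolx [-0.08  -0.997 -0.005] tooly [ 0.004  0.005 -1.   ] F [-0.9 -0.2 -0.8] w 47.3
turn [-0.22  1.13 -0.29] shift now-axes [252.1   7.4   6.4] shift target-axes [251.8   8.7  11.4] world [ -13.8 -251.7   -8.7] q [ 0.72  0.28 -0.21 -0.   -1.07  0.77]
```

View pics/side3.png

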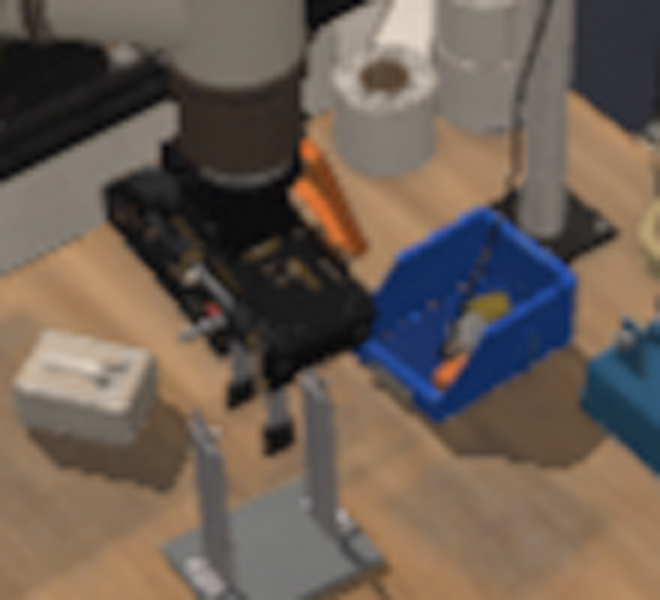

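View pics/top3.png

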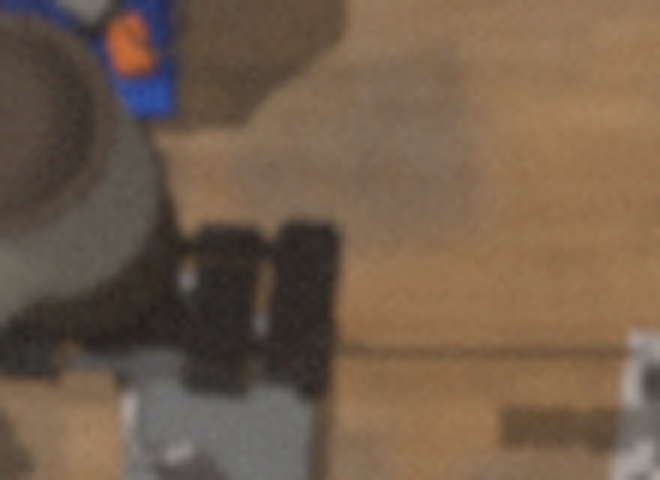

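The tongs hang in the gripper, upright as far as visible (jaws at crop (278,435) and (240,395)); the stand is empty. Moving over the rest.

```bash
python3 -c "
from h import *
for y in(-29,29):
  p=np.array([504.3-0.08*-y*-1,227.7+y,144.7]); print(((proj('side',p)-(190,80))*6).round())
"
python3 -m creep '[15,1,1,-0.2,1.1,-0.3, 30,1,1.5,0,0,0, 35,1,1.5,0,0,0, 35,1,1.5,0,0,0, 35,1,1.5,0,0,0, 35,1,1.5,0,0,0, 30,1,1.5,0,0,0, 20,1,1,0,0,0, 10,0,0.5,0,0,0, 0,0,0,0,0,0]'; python3 g.py 490.5 -24 160 -0.1
```

```text
[286. 439.]
[231. 394.]
time_s: 6.9
eef_pos: [482.9, -32.9, 182.9]
tool_rot: [-0.479, 0.529, -0.525, 0.464]
contact_force: [0.0, 0.5, -2.2]
gripper_width: 47.1
t 6.9 pos [482.9 -32.9 182.9] toolx [-0.109 -0.994  0.012] tooly [-0.02 -0.01 -1.  ] F [ 0.   0.5 -2.2] w 47.1
turn [ 1.07 -0.55  0.69] shift now-axes [-10.   22.7   7. ] shift target-axes [-9.6 22.9  6.7] world [  7.6   8.9 -22.9] q [ 0.27  0.19 -0.38  0.01 -1.03  1.19]
```

```bash

python3 -m creep '[-9.8,0,6.8,1.07,-0.55,0.7, 0,0,0,0,0,0]'; python3 g.py 490.5 -24 160 -0.1;  python3 - <<'E'
from h import *
for n,c in(('top',(230,110,330,210)),('side',(230,130,330,230))): snap(n,n+'4',c,6)
E
```

```text
time_s: 7.15
eef_pos: [491.5, -22.5, 182.5]
tool_rot: [0.474, -0.524, 0.524, -0.475]
contact_force: [-0.3, -0.0, -1.6]
gripper_width: 47.0
t 7.15 pos [491.5 -22.5 182.5] toolx [-0.098 -0.995 -0.001] tooly [ 0.001  0.001 -1.   ] F [-0.3 -0.  -1.6] w 47.0
turn [-0.08  0.09 -0.07] shift now-axes [ 1.6 22.5 -0.8] shift target-axes [ 1.6 22.5 -0.8] world [ -1.   -1.5 -22.5] q [ 0.28  0.19 -0.37 -0.   -1.    1.19]
```

View pics/side4.png

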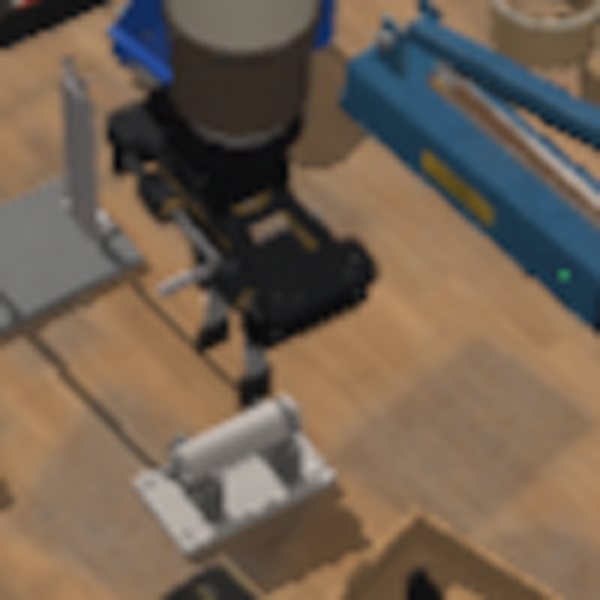

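View pics/top4.png

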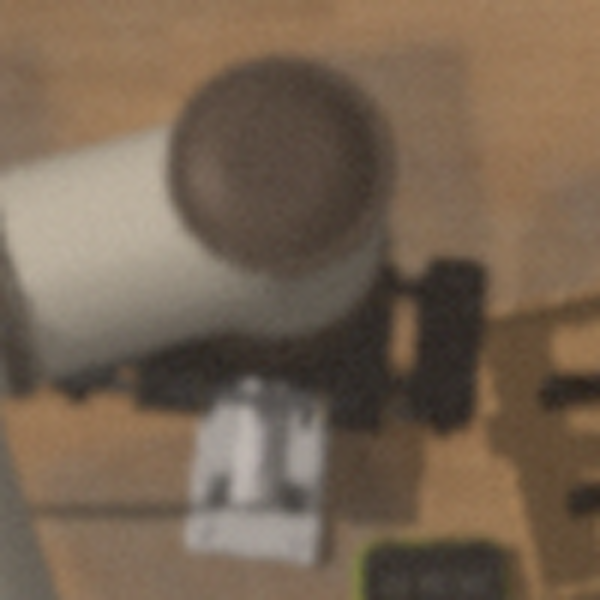

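```bash
python3 -c "
from h import *
for y in(-26,26):
  p=np.array([491.5+0.1*-y,-22.5+y,128.5]); print(((proj('side',p)-(230,130))*6).round())
for x in(-45,45):
  p=np.array([490.5+x,-24-0.1*x,48]); print('cell',((proj('side',p)-(230,130))*6).round())
"
```

```text
[261. 386.]
[204. 341.]
cell [174. 471.]
cell [288. 413.]
```

```bash
python3 - <<'E'
from h import *
s=np.load('pics/side4.npy'); save(s,'s4z',(255,170,300,225),12)
E
```

```text
(no output)
```

View pics/s4z.png

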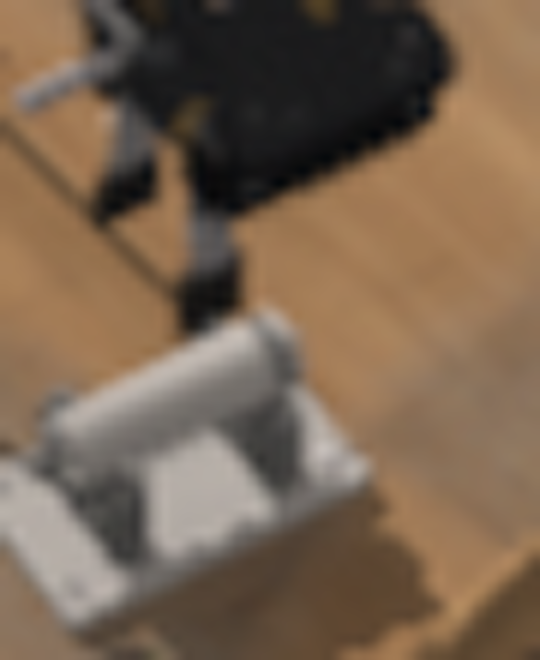

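```bash

python3 -m creep '[1,10,-0.8,0,0,0, 0,14,0,0,0,0, 0,14,0,0,0,0, 0,0,0,0,0,0]'; python3 g.py 490.5 -23.3 102 -0.1
```

```text
time_s: 7.75
eef_pos: [489.0, -23.3, 140.8]
tool_rot: [-0.475, 0.524, -0.523, 0.474]
contact_force: [-0.2, 0.1, -0.3]
gripper_width: 47.2
t 7.75 pos [489.  -23.3 140.8] toolx [-0.098 -0.995 -0.   ] tooly [-0.002  0.    -1.   ] F [-0.2  0.1 -0.3] w 47.2
turn [ 0.12  0.12 -0.01] shift now-axes [-0.2 38.8  1.6] shift target-axes [-0.2 38.8  1.5] world [  1.5   0.  -38.8] q [ 0.28  0.24 -0.43 -0.   -0.9   1.19]
```

Jaw ends are now about 11 mm above the cell's top; checking before lowering past it.

```bash

python3 -m creep '[0,0,1.6,0,0,0, 0,0,0,0,0,0]'; python3 g.py 490.5 -23.3 102 -0.1;  python3 - <<'E'
from h import *
snap('side','side5',(255,170,300,225),12)
E
```

```text
time_s: 8.0
eef_pos: [491.1, -23.5, 140.9]
tool_rot: [-0.475, 0.524, -0.523, 0.475]
contact_force: [-0.2, 0.2, -1.3]
gripper_width: 46.8
t 8.0 pos [491.1 -23.5 140.9] toolx [-0.098 -0.995 -0.   ] tooly [-0.002  0.    -1.   ] F [-0.2  0.2 -1.3] w 46.8
turn [ 0.1   0.13 -0.01] shift now-axes [-0.1 38.9 -0.5] shift target-axes [-0.2 38.9 -0.6] world [ -0.6   0.2 -38.9] q [ 0.28  0.24 -0.43 -0.   -0.9   1.19]
```

View pics/side5.png

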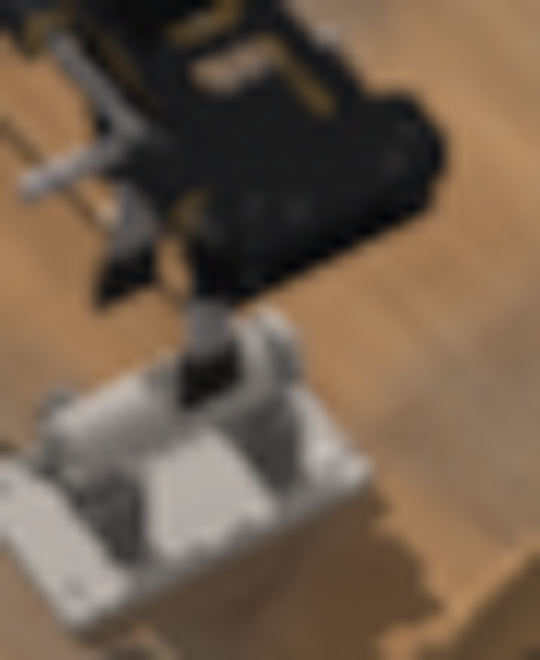

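Jaws (right one at (210,375), left behind the cell) straddle the cell; the path down ends between the saddles (columns 150–250).

```bash

python3 -m creep '[0,8,-0.5,0,0,0, 0,8,0,0,0,0, 0,8,0,0,0,0, 0,6,0,0,0,0, 0,0,0,0,0,0]'; python3 g.py 490.5 -23.3 102 -0.1
```

```text
time_s: 8.68
eef_pos: [490.4, -23.4, 108.9]
tool_rot: [-0.475, 0.524, -0.523, 0.475]
contact_force: [-0.4, 0.0, -0.8]
gripper_width: 47.4
t 8.675 pos [490.4 -23.4 108.9] toolx [-0.098 -0.995 -0.   ] tooly [-0.001  0.    -1.   ] F [-0.4  0.  -0.8] w 47.4
turn [ 0.08  0.12 -0.02] shift now-axes [-0.1  6.9  0.1] shift target-axes [-0.1  6.9  0.1] world [ 0.1  0.1 -6.9] q [ 0.28  0.28 -0.47 -0.   -0.82  1.19]
```

```bash

python3 -m creep '[0,4,0,0,0,0, 0,3,0,0,0,0, 0,0,0,0,0,0]'; python3 g.py 490.5 -23.3 102 -0.1;  python3 - <<'E'
from h import *
snap('side','side6',(255,170,300,225),12);snap('top','top6',(230,110,330,210),6)
E
```

```text
time_s: 9.05
eef_pos: [490.8, -23.4, 101.7]
tool_rot: [-0.475, 0.524, -0.524, 0.475]
contact_force: [-0.0, 0.3, -0.7]
gripper_width: 47.2
t 9.05 pos [490.8 -23.4 101.7] toolx [-0.098 -0.995 -0.   ] tooly [-0.001  0.001 -1.   ] F [-0.   0.3 -0.7] w 47.2
turn [ 0.04  0.13 -0.03] shift now-axes [-0.  -0.3 -0.3] shift target-axes [-0.  -0.3 -0.3] world [-0.3  0.1  0.3] q [ 0.28  0.29 -0.48 -0.   -0.8   1.19]
```

View pics/side6.png

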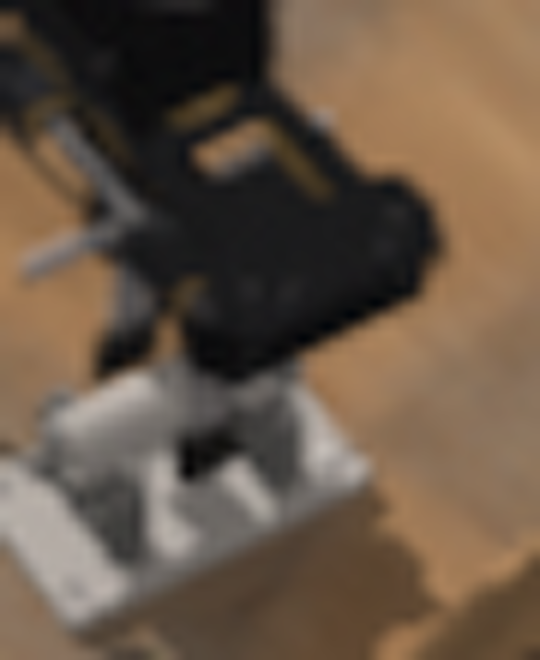

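View pics/top6.png

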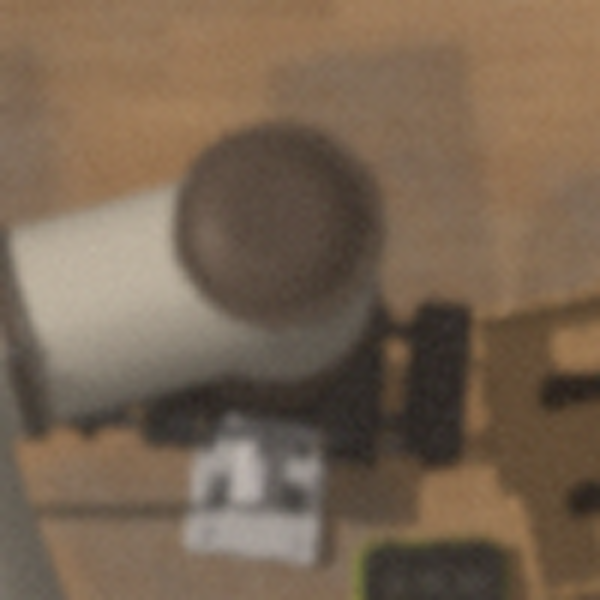

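Jaws are down beside the cell between the saddles, with no contact force. Squeeze.

```bash

python3 -m creep '[0,0,0,0,0,0, 0,0,0,0,0,0, 0,0,0,0,0,0, 0,0,0,0,0,0]' 43; python3 g.py 490.5 -23.3 102 -0.1
python3 -m creep '[0,0,0,0,0,0, 0,0,0,0,0,0, 0,0,0,0,0,0, 0,0,0,0,0,0]' 35; python3 g.py 490.5 -23.3 102 -0.1
```

```text
time_s: 9.65
eef_pos: [490.9, -23.8, 102.4]
tool_rot: [0.475, -0.524, 0.524, -0.475]
contact_force: [0.8, -0.5, -0.1]
gripper_width: 43.5
t 9.65 pos [490.9 -23.8 102.4] toolx [-0.097 -0.995  0.   ] tooly [-0. -0. -1.] F [ 0.8 -0.5 -0.1] w 43.5
turn [0.   0.14 0.  ] shift now-axes [-0.5  0.4 -0.4] shift target-axes [-0.5  0.4 -0.5] world [-0.4  0.5 -0.4] q [ 0.28  0.29 -0.48  0.   -0.8   1.19]
time_s: 10.15
eef_pos: [490.8, -24.0, 102.4]
tool_rot: [0.475, -0.524, 0.524, -0.475]
contact_force: [-1.1, -1.0, -1.3]
gripper_width: 40.5
t 10.15 pos [490.8 -24.  102.4] toolx [-0.098 -0.995  0.   ] tooly [-0. -0. -1.] F [-1.1 -1.  -1.3] w 40.5
turn [0.   0.11 0.02] shift now-axes [-0.7  0.4 -0.4] shift target-axes [-0.7  0.4 -0.4] world [-0.3  0.7 -0.4] q [ 0.28  0.29 -0.48  0.   -0.8   1.19]
```

```bash

python3 -m creep '[0,-3,0,0,0,0, 0,-5,0,0,0,0, 0,-8,0,0,0,0, 0,-10,0,0,0,0, 0,-12,0,0,0,0, 0,-12,0,0,0,0, 0,-12,0,0,0,0, 0,-8,0,0,0,0, 0,0,0,0,0,0, 0,0,0,0,0,0]'; python3 g.py 490.2 -206 182 0.207;  python3 - <<'E'
from h import *
snap('side','side7',(240,140,315,240),6)
E
```

```text
time_s: 11.4
eef_pos: [490.9, -23.3, 178.0]
tool_rot: [0.474, -0.524, 0.524, -0.476]
contact_force: [0.7, -0.4, -1.3]
gripper_width: 40.7
t 11.4 pos [490.9 -23.3 178. ] toolx [-0.098 -0.995 -0.002] tooly [ 0.002  0.002 -1.   ] F [ 0.7 -0.4 -1.3] w 40.7
turn [ -0.1  -17.47  -0.08] shift now-axes [181.9  -4.3  17.2] shift target-axes [178.7  -4.  -38.2] world [  -0.7 -182.7    4. ] q [ 0.28  0.2  -0.38 -0.   -0.99  1.19]
```

View pics/side7.png

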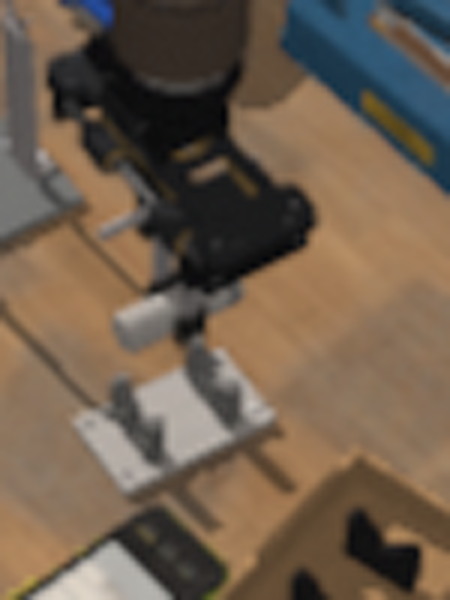

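```bash
python3 -c "
from h import *
for d in(-45,0,45): print(d,((proj('side',[490.9+d,-23.5-0.1*d,124])-(240,140))*6).round())
save(np.load('pics/side7.npy'),'s7z',(255,180,285,202),24)
for d in(-45,0,45): print(d,((proj('side',[490.9+d,-23.5-0.1*d,124])-(255,180))*24).round())
"
```

```text
-45 [113. 339.]
0 [173. 309.]
45 [231. 280.]
-45 [ 92. 394.]
0 [330. 276.]
45 [564. 160.]
```

View pics/s7z.png

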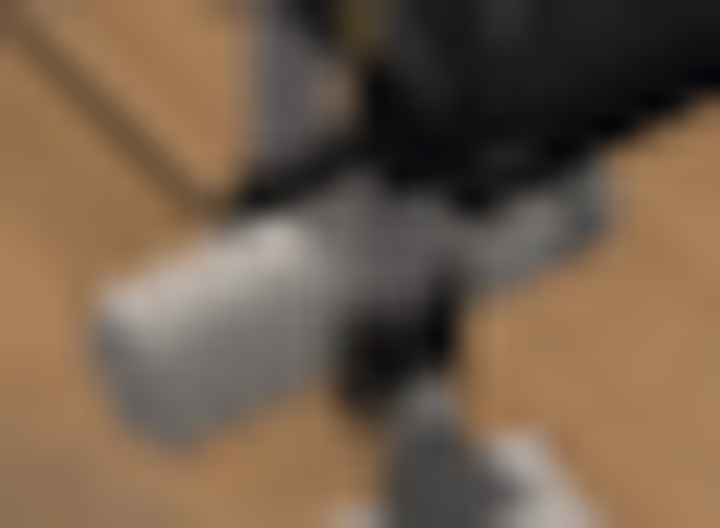

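```bash

python3 -m creep '[0,0,0,0,-6,0, 0,0,0,0,-6,0, 0,0,0,0,-5.5,0, 10,0,-2,0,0,0, 24,-1,-5,0,0,0, 28,-1,-6,0,0,0, 28,-1,-6,0,0,0, 28,-1,-6,0,0,0, 24,-1,-5,0,0,0, 16,0,-4,0,0,0, 8,0,-2,0,0,0, 0,0,0,0,0,0, 0,0,0,0,0,0]'; python3 g.py 489.5 -206 178 0.207
```

```text
time_s: 13.08
eef_pos: [487.5, -201.5, 177.9]
tool_rot: [0.55, -0.449, 0.444, -0.546]
contact_force: [-0.3, -0.3, -2.2]
gripper_width: 40.7
t 13.075 pos [ 487.5 -201.5  177.9] toolx [ 0.203 -0.979 -0.002] tooly [-0.009  0.001 -1.   ] F [-0.3 -0.3 -2.2] w 40.7
turn [ 0.52 -0.17 -0.14] shift now-axes [ 4.8 -0.1  1. ] shift target-axes [ 4.8 -0.1  1. ] world [ 2.  -4.5  0.1] q [-0.08  0.26 -0.29  0.   -1.03  1.86]
```

```bash

python3 -m creep '[4.8,0,1,0.5,-0.2,-0.1, 0,0,0,0,0,0]'; python3 g.py 489.5 -206 178 0.207; python3 - <<'E'
from h import *
snap('side','side8',(260,180,330,260),8);snap('top','top8',(280,110,380,210),6)
E
```

```text
time_s: 13.32
eef_pos: [489.8, -205.2, 178.0]
tool_rot: [-0.549, 0.445, -0.445, 0.55]
contact_force: [0.1, 0.7, -2.6]
gripper_width: 40.4
t 13.325 pos [ 489.8 -205.2  178. ] toolx [ 0.208 -0.978 -0.001] tooly [ 0.     0.001 -1.   ] F [ 0.1  0.7 -2.6] w 40.4
turn [-0.03  0.14 -0.03] shift now-axes [ 0.7  0.  -0.4] shift target-axes [ 0.7  0.  -0.4] world [-0.3 -0.8 -0. ] q [-0.09  0.26 -0.29 -0.   -1.02  1.87]
```

View pics/side8.png

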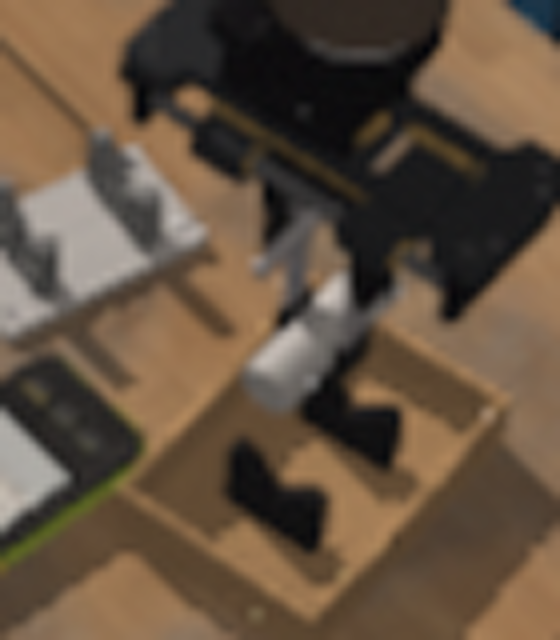

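View pics/top8.png

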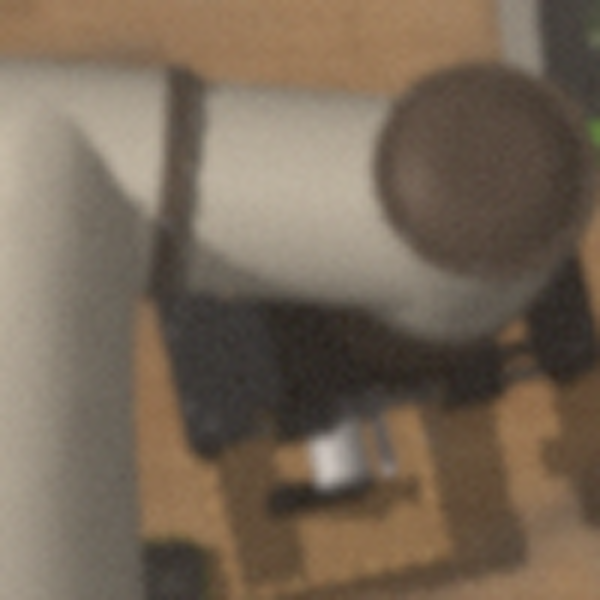

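```bash
python3 - <<'E'
from ov import *
t=np.load('pics/top8.npy');s=np.load('pics/side8.npy')
cell=[((45,14,124),(-45,14,124)),((45,-14,124),(-45,-14,124)),((-45,-14,124),(-45,14,124)),((-45,0,138),(45,0,138)),((-45,0,110),(45,0,110)),((-45,0,138),(-45,-14,124)),((-45,0,110),(-45,-14,124))]
it=bx((490.2,-206,.207))+[((489.8,-205.2,.207),cell,(255,255,0))]
overlay(t,'top',it,(300,165,350,215),12,'o8t');overlay(s,'side',it,(270,200,325,255),11,'o8s')
E
```

```text
(no output)
```

View pics/o8t.png

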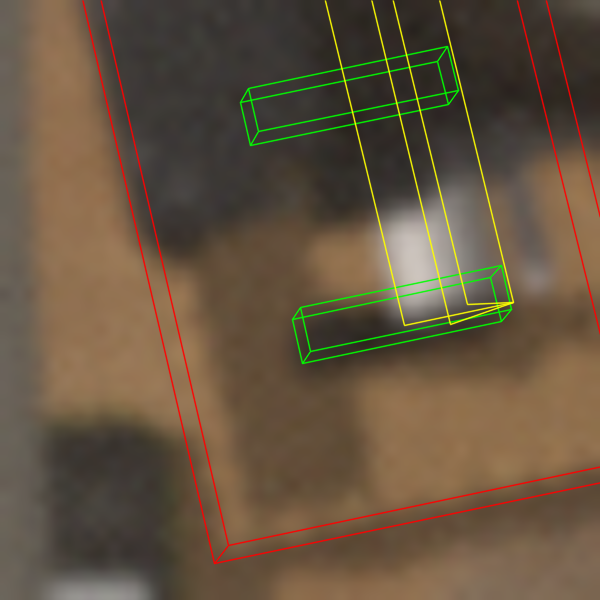

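View pics/o8s.png

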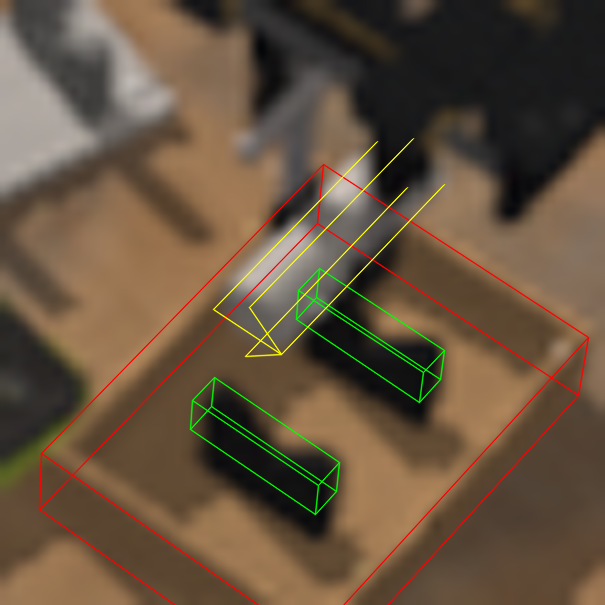

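```bash
cat > c8.py <<'E'
from ov import *
def hullov(im,cam,pose,z,crop,sc,fn,seat=None):
    im=im[crop[1]:crop[3],crop[0]:crop[2]];im=cv2.resize(im,None,fx=sc,fy=sc,interpolation=cv2.INTER_CUBIC).copy()
    P=np.array([proj(cam,loc(pose,(e,14*np.cos(a),z+14*np.sin(a)))) for e in(-45,45) for a in np.linspace(0,6.28,40)])
    h=cv2.convexHull((((P-crop[:2])+.5)*sc-.5).round().astype(np.int32))
    cv2.polylines(im,[h],True,(255,0,0),1,cv2.LINE_AA)
    cv2.imwrite('pics/'+fn+'.png',im[:,:,::-1])
E
python3 - <<'E'
from c8 import *
t=np.load('pics/top8.npy');s=np.load('pics/side8.npy')
hullov(t,'top',(489.8,-205.2,.207),124,(320,170,350,200),20,'h8t')
hullov(s,'side',(489.8,-205.2,.207),124,(282,207,316,241),18,'h8s')
E
```

```text
(no output)
```

View pics/h8t.png

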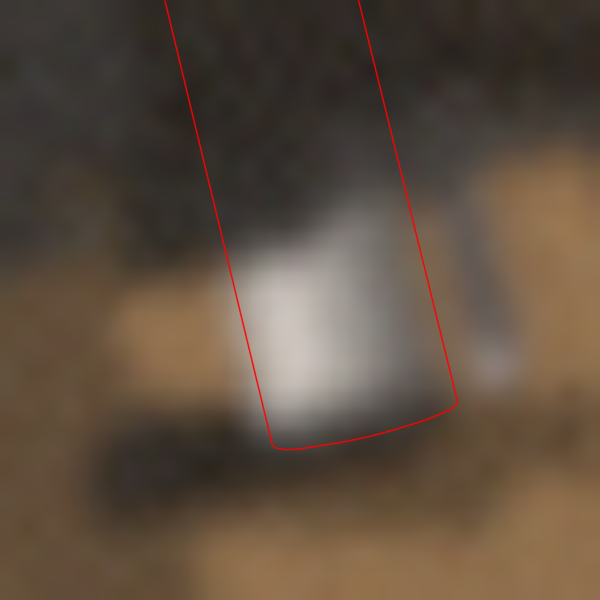

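View pics/h8s.png

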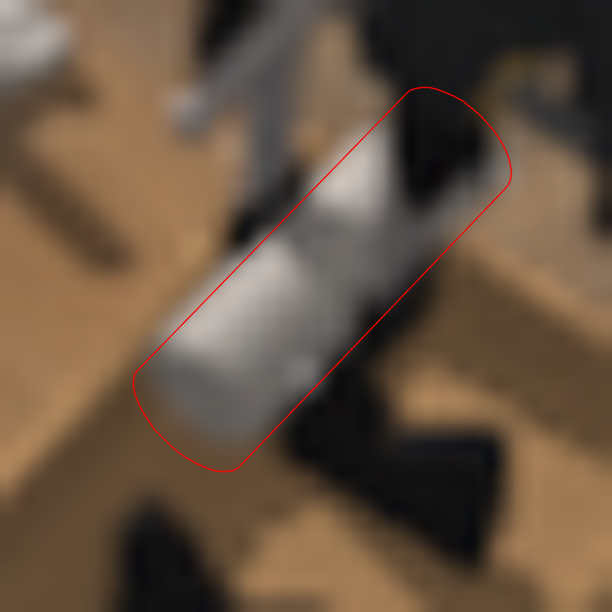

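```bash

python3 -m creep '[0.7,8,-3,0,0,0, 0,12,0,0,0,0, 0,12,0,0,0,0, 0,12,0,0,0,0, 0,8,0,0,0,0, 0,4,0,0,0,0, 0,0,0,0,0,0]'; python3 g.py 487.5 -206.5 118 0.207
```

```text
time_s: 14.3
eef_pos: [486.1, -206.2, 116.8]
tool_rot: [0.55, -0.446, 0.444, -0.549]
contact_force: [-0.2, 0.3, -1.3]
gripper_width: 40.7
t 14.3 pos [ 486.1 -206.2  116.8] toolx [ 0.208 -0.978 -0.002] tooly [-0.002  0.001 -1.   ] F [-0.2  0.3 -1.3] w 40.7
turn [ 0.12  0.15 -0.1 ] shift now-axes [ 0.6 -1.2  1.3] shift target-axes [ 0.6 -1.2  1.3] world [ 1.4 -0.3  1.2] q [-0.09  0.33 -0.37 -0.   -0.87  1.88]
```

```bash

python3 -m creep '[0,0,1,0,0,0, 0,0,0,0,0,0]'; python3 g.py 487.5 -206.5 118 0.207; python3 - <<'E'
from c8 import *
snap('side','side9',(282,212,316,252),18);snap('top','top9',(315,165,355,205),18)
st=robot.read_state()['eef_pos']
t=np.load('pics/top9.npy');s=np.load('pics/side9.npy')
p=(st[0]+2.5,st[1]+.5,.207)
hullov(t,'top',p,st[2]-54,(315,170,350,205),20,'h9t')
hullov(s,'side',p,st[2]-54,(282,217,316,251),18,'h9s')
E
```

```text
time_s: 14.55
eef_pos: [487.8, -206.1, 117.6]
tool_rot: [-0.55, 0.445, -0.445, 0.55]
contact_force: [-0.6, -0.4, -1.8]
gripper_width: 40.6
t 14.55 pos [ 487.8 -206.1  117.6] toolx [ 0.208 -0.978 -0.001] tooly [-0.001  0.001 -1.   ] F [-0.6 -0.4 -1.8] w 40.6
turn [ 0.03  0.16 -0.05] shift now-axes [ 0.3 -0.4 -0.3] shift target-axes [ 0.3 -0.4 -0.3] world [-0.3 -0.4  0.4] q [-0.09  0.33 -0.37 -0.   -0.87  1.87]
```

View pics/h9t.png

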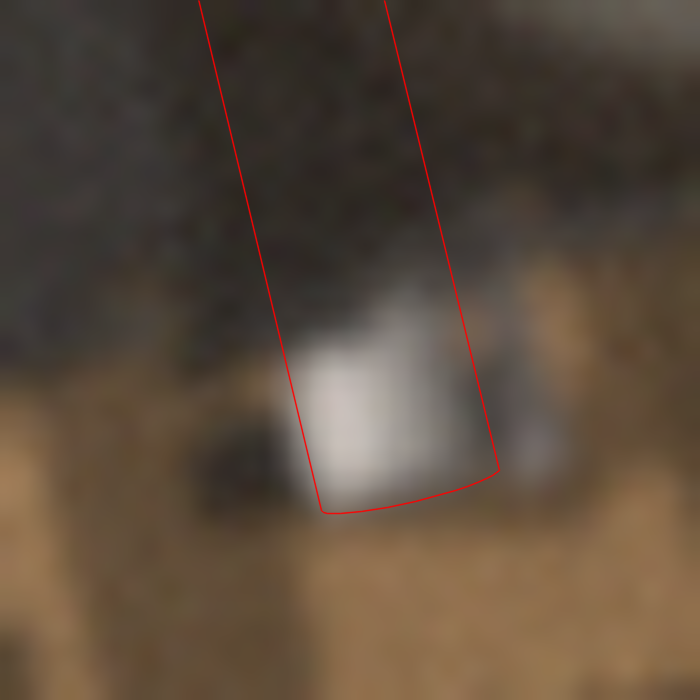

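View pics/h9s.png

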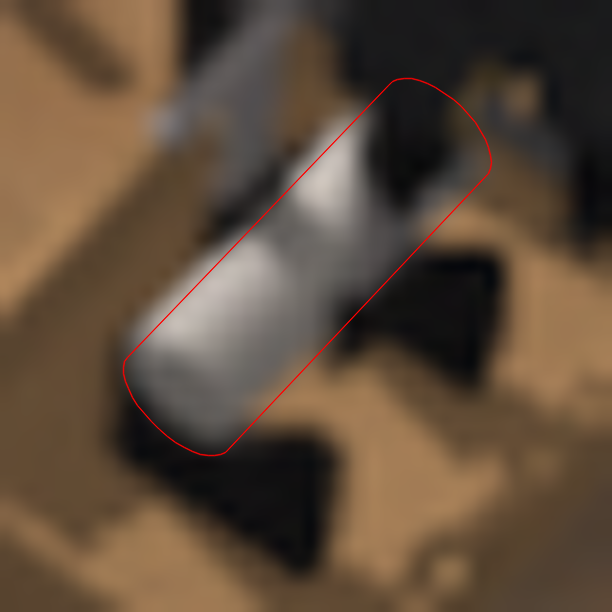

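The cell's left edge (305) versus the saddle's left end (205) in the top crop matches the centred expectation (97 px predicted, 100 seen). Lowering.

```bash

python3 -m creep '[0,5,0,0,0,0, 0,4,0,0,0,0, 0,2.5,0,0,0,0, 0,0,0,0,0,0]'; python3 g.py 487.5 -206.2 102.2 0.207
```

```text
time_s: 15.15
eef_pos: [487.5, -206.1, 105.3]
tool_rot: [-0.55, 0.445, -0.444, 0.55]
contact_force: [-0.0, 0.1, -2.0]
gripper_width: 40.3
t 15.15 pos [ 487.5 -206.1  105.3] toolx [ 0.208 -0.978 -0.001] tooly [-0.001  0.001 -1.   ] F [-0.   0.1 -2. ] w 40.3
turn [ 0.04  0.15 -0.06] shift now-axes [ 0.1  3.1 -0. ] shift target-axes [ 0.1  3.1 -0. ] world [ 0.  -0.1 -3.1] q [-0.09  0.34 -0.38 -0.   -0.84  1.87]
```

```bash

python3 -m creep '[0,1.5,0,0,0,0, 0,1,0,0,0,0, 0,0,0,0,0,0]'; python3 g.py 487.5 -206.2 102.2 0.207; python3 -m creep '[0,0.8,0,0,0,0, 0,0,0,0,0,0]'; python3 g.py 487.5 -206.2 102.2 0.207
```

```text
time_s: 15.52
eef_pos: [488.1, -206.6, 103.5]
tool_rot: [0.55, -0.445, 0.445, -0.55]
contact_force: [0.2, -0.5, -1.6]
gripper_width: 40.6
t 15.525 pos [ 488.1 -206.6  103.5] toolx [ 0.209 -0.978  0.   ] tooly [ 0. -0. -1.] F [ 0.2 -0.5 -1.6] w 40.6
turn [-0.01  0.2   0.02] shift now-axes [-0.5  1.3 -0.5] shift target-axes [-0.5  1.3 -0.5] world [-0.6  0.4 -1.3] q [-0.09  0.35 -0.39  0.   -0.84  1.87]
time_s: 15.78
eef_pos: [488.4, -206.9, 103.1]
tool_rot: [-0.55, 0.444, -0.445, 0.55]
contact_force: [0.4, -1.4, -0.9]
gripper_width: 40.7
t 15.775 pos [ 488.4 -206.9  103.1] toolx [ 0.209 -0.978  0.001] tooly [ 0.001 -0.001 -1.   ] F [ 0.4 -1.4 -0.9] w 40.7
turn [-0.05  0.21  0.06] shift now-axes [-0.8  0.9 -0.7] shift target-axes [-0.8  0.9 -0.7] world [-0.9  0.7 -0.9] q [-0.09  0.35 -0.39  0.   -0.84  1.87]
```

```bash

python3 -m creep '[0,1,0,0,0,0, 0,1,0,0,0,0, 0,0,0,0,0,0]'; python3 g.py 487.5 -206.2 102.2 0.207; python3 -m creep '[0,1,0,0,0,0, 0,0,0,0,0,0]'; python3 g.py 487.5 -206.2 102.2 0.207
```

```text
time_s: 16.15
eef_pos: [488.6, -207.3, 102.5]
tool_rot: [0.55, -0.443, 0.445, -0.55]
contact_force: [-1.5, -1.2, -0.1]
gripper_width: 40.7
t 16.15 pos [ 488.6 -207.3  102.5] toolx [ 0.21  -0.978  0.002] tooly [ 0.002 -0.002 -1.   ] F [-1.5 -1.2 -0.1] w 40.7
turn [-0.08  0.27  0.13] shift now-axes [-1.3  0.3 -0.9] shift target-axes [-1.3  0.3 -0.9] world [-1.1  1.1 -0.3] q [-0.09  0.35 -0.39  0.   -0.83  1.88]
time_s: 16.4
eef_pos: [488.7, -207.3, 102.2]
tool_rot: [0.55, -0.443, 0.445, -0.55]
contact_force: [-1.5, -0.4, 0.7]
gripper_width: 40.2
t 16.4 pos [ 488.7 -207.3  102.2] toolx [ 0.211 -0.978  0.003] tooly [ 0.002 -0.002 -1.   ] F [-1.5 -0.4  0.7] w 40.2
turn [-0.09  0.3   0.16] shift now-axes [-1.4  0.  -0.9] shift target-axes [-1.4  0.  -0.9] world [-1.2  1.1 -0. ] q [-0.09  0.35 -0.39  0.   -0.83  1.88]
```

```bash

python3 -m creep '[0,1.5,0,0,0,0, 0,1,0,0,0,0, 0,0,0,0,0,0]'; python3 g.py 487.5 -206.2 102.2 0.207; python3 - <<'E'
from c8 import *
snap('side','side10',(282,212,316,252),18);snap('top','top10',(315,165,355,205),18)
st=robot.read_state()['eef_pos'];print(st)
t=np.load('pics/top10.npy');s=np.load('pics/side10.npy')
p=(490.2,-206.5,.207)
hullov(t,'top',p,48,(315,170,350,205),20,'h10t')
hullov(s,'side',p,48,(282,217,316,251),18,'h10s')
E
```

```text
time_s: 16.77
eef_pos: [488.9, -207.4, 101.3]
tool_rot: [0.551, -0.443, 0.445, -0.55]
contact_force: [-1.1, -1.2, 2.3]
gripper_width: 40.3
t 16.775 pos [ 488.9 -207.4  101.3] toolx [ 0.212 -0.977  0.003] tooly [ 0.003 -0.003 -1.   ] F [-1.1 -1.2  2.3] w 40.3
turn [-0.12  0.36  0.2 ] shift now-axes [-1.5 -0.9 -1.2] shift target-axes [-1.4 -0.9 -1.2] world [-1.4  1.2  0.9] q [-0.09  0.35 -0.39  0.   -0.83  1.88]
[ 489.01759463 -207.38214681  101.26641163]
```

View pics/h10t.png

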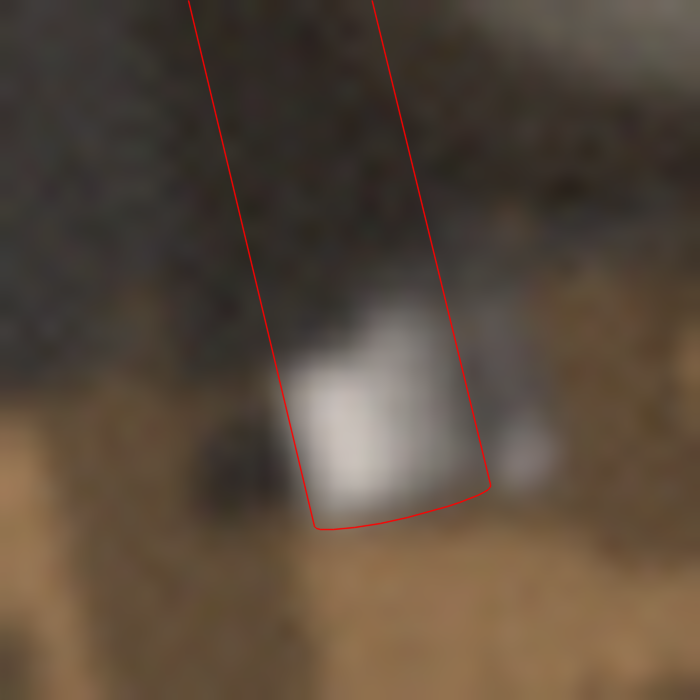

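View pics/h10s.png

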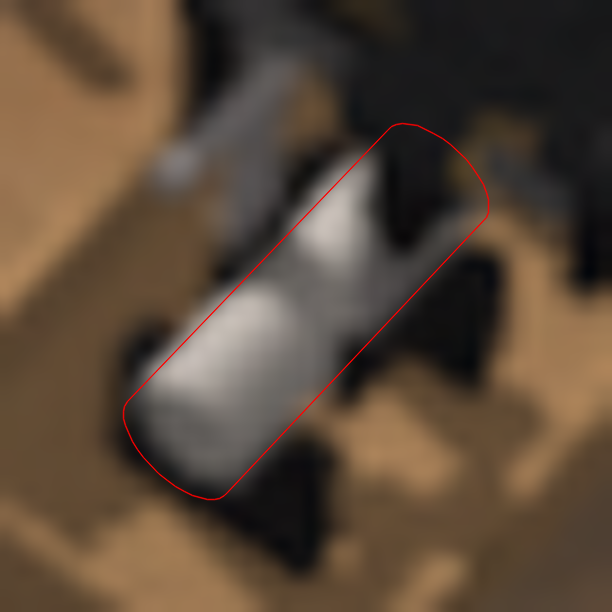

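The side view shows the cell lying in both black saddles (near end (180,450), horns either side), and the weight is taken up. Opening the tongs while still holding them.

```bash

python3 -m creep '[0,0,0,0,0,0, 0,0,0,0,0,0, 0,0,0,0,0,0, 0,0,0,0,0,0]' 44; python3 -m creep '[0,0,0,0,0,0, 0,0,0,0,0,0, 0,0,0,0,0,0, 0,0,0,0,0,0]' 47; python3 g.py 488.9 -207.4 102.2 0.207; python3 - <<'E'
from c8 import *
snap('side','side11',(282,212,316,252),15)
E
```

```text
time_s: 17.38
eef_pos: [488.9, -206.7, 99.2]
tool_rot: [-0.55, 0.443, -0.445, 0.55]
contact_force: [-0.8, 0.1, -0.6]
gripper_width: 44.1
time_s: 17.88
eef_pos: [489.0, -206.6, 99.1]
tool_rot: [-0.55, 0.443, -0.445, 0.55]
contact_force: [0.1, -0.1, -0.6]
gripper_width: 46.9
t 17.875 pos [ 489.  -206.6   99.1] toolx [ 0.21  -0.978  0.002] tooly [ 0.002 -0.001 -1.   ] F [ 0.1 -0.1 -0.6] w 46.9
turn [-0.11  0.28  0.1 ] shift now-axes [ 0.7 -3.1 -0.2] shift target-axes [ 0.7 -3.1 -0.2] world [-0.1 -0.8  3.1] q [-0.09  0.35 -0.39  0.   -0.83  1.88]
```

View pics/side11.png

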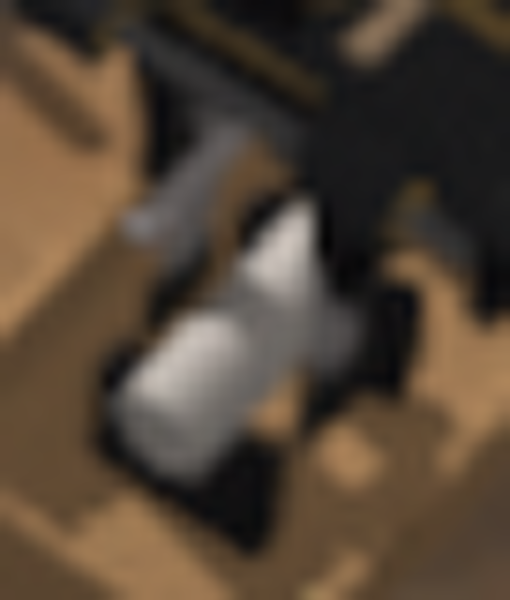

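```bash

python3 -m creep '[0,-3,0,0,0,0, 0,-5,0,0,0,0, 0,-8,0,0,0,0, 0,-10,0,0,0,0, 0,0,0,0,0,0]'; python3 g.py 488.9 -206.6 198 0.207; python3 - <<'E'
from c8 import *
snap('side','side12',(272,202,326,257),11)
E
```

```text
time_s: 18.55
eef_pos: [489.5, -206.8, 127.7]
tool_rot: [-0.55, 0.443, -0.446, 0.551]
contact_force: [-1.5, -0.4, -1.5]
gripper_width: 47.3
t 18.55 pos [ 489.5 -206.8  127.7] toolx [ 0.21  -0.978  0.002] tooly [ 0.004 -0.002 -1.   ] F [-1.5 -0.4 -1.5] w 47.3
turn [-0.2   0.28  0.14] shift now-axes [ -0.1 -70.3  -0.3] shift target-axes [ -0.3 -70.3  -0.5] world [-0.6  0.2 70.3] q [-0.09  0.32 -0.36  0.   -0.89  1.88]
```

View pics/side12.png

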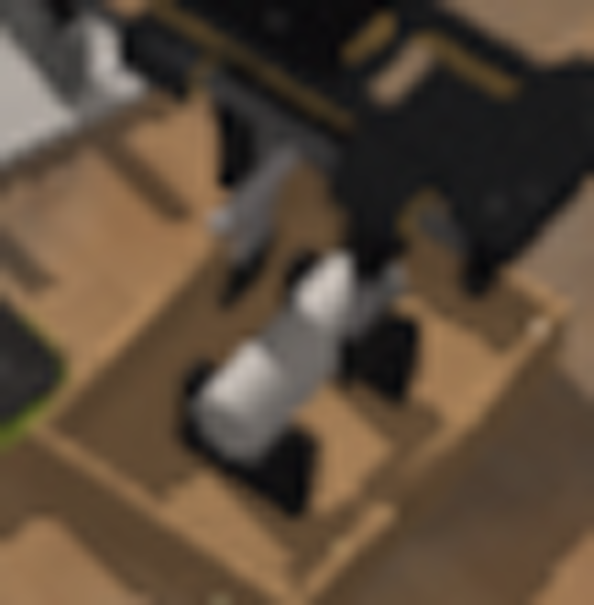

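Cell lies in both saddles and stayed put as the tongs rose. Continue up and back to the stand (hang reference TCP 503.9, 227.7, 106, yaw −0.08).

```bash

python3 -m creep '[0,-14,0,0,0,0, 0,-18,0,0,0,0, 0,-18,0,0,0,0, 0,-14,0,0,0,0, 0,-8,0,0,0,0, 0,0,0,0,0,0, 0,0,0,-0.2,6,0.1, 0,0,0,0,6,0, 0,0,0,0,4.4,0, 0,0,0,0,0,0]'; python3 g.py 503.9 227.7 200 -0.08
```

```text
time_s: 19.85
eef_pos: [486.6, -206.0, 200.7]
tool_rot: [-0.48, 0.523, -0.518, 0.477]
contact_force: [0.2, -0.2, -1.3]
gripper_width: 47.3
t 19.85 pos [ 486.6 -206.   200.7] toolx [-0.083 -0.997 -0.001] tooly [-0.007  0.002 -1.   ] F [ 0.2 -0.2 -1.3] w 47.3
turn [ 0.43 -0.2  -0.05] shift now-axes [-433.6    1.3  -18.9] shift target-axes [-433.7    0.7  -17.5] world [ 17.3 433.7  -0.7] q [-0.09  0.24 -0.26 -0.   -1.08  1.58]
```

```bash

python3 -m creep '[-12,0,0,0.4,-0.2,0, -25,-2,-1,0,0,0, -35,-2,-1,0,0,0, -40,-2,-2,0,0,0, -40,-2,-2,0,0,0, -40,-2,-2,0,0,0, -40,-2,-2,0,0,0, -40,0,-2,0,0,0, -30,0,-2,0,0,0, -15,0,-1,0,0,0, 0,0,0,0,0,0]'; python3 g.py 503.9 227.7 212 -0.08
```

```text
time_s: 21.22
eef_pos: [492.3, 126.4, 211.7]
tool_rot: [-0.483, 0.518, -0.515, 0.483]
contact_force: [-0.4, 0.2, -1.3]
gripper_width: 47.2
t 21.225 pos [492.3 126.4 211.7] toolx [-0.067 -0.998 -0.003] tooly [-0.002  0.003 -1.   ] F [-0.4  0.2 -1.3] w 47.2
turn [ 0.11  0.75 -0.17] shift now-axes [-101.9   -0.     4.9] shift target-axes [-101.9   -0.3    3.5] world [ 11.6 101.3   0.3] q [ 0.57  0.2  -0.29 -0.   -1.09  0.94]
```

```bash

python3 -m creep '[-12,0,4,0.1,0.7,-0.2, -25,0,0,0,0,0, -28,0,0,0,0,0, -20,0,0,0,0,0, -10,0,0,0,0,0, 0,0,0,0,0,0]'; python3 g.py 503.9 227.7 190 -0.08
```

```text
time_s: 21.98
eef_pos: [505.4, 221.0, 211.2]
tool_rot: [0.478, -0.521, 0.522, -0.477]
contact_force: [-0.3, -0.1, -1.3]
gripper_width: 47.1
t 21.975 pos [505.4 221.  211.2] toolx [-0.087 -0.996  0.002] tooly [-0.001 -0.002 -1.   ] F [-0.3 -0.1 -1.3] w 47.1
turn [ 0.03 -0.41  0.13] shift now-axes [-6.6 21.2 -2.1] shift target-axes [-6.6 21.2 -2.1] world [ -1.5   6.7 -21.2] q [ 0.71  0.27 -0.19  0.   -1.11  0.78]
```

```bash

python3 -m creep '[-6.6,0,-2,0,-0.4,0.1, 0,10,0,0,0,0, 0,12,0,0,0,0, 0,0,0,0,0,0]'; python3 g.py 503.9 227.7 125 -0.08; python3 - <<'E'
from h import *
snap('side','side13',(200,110,280,195),7); snap('top','top13',(160,120,270,200),7)
E
```

```text
time_s: 22.48
eef_pos: [503.2, 226.2, 187.2]
tool_rot: [-0.48, 0.52, -0.52, 0.478]
contact_force: [-0.1, 1.0, -0.5]
gripper_width: 47.2
t 22.475 pos [503.2 226.2 187.2] toolx [-0.082 -0.997  0.002] tooly [-0.002 -0.001 -1.   ] F [-0.1  1.  -0.5] w 47.2
turn [ 0.12 -0.11  0.09] shift now-axes [-1.6 62.2  0.7] shift target-axes [-1.5 62.2  0.6] world [  0.7   1.5 -62.2] q [ 0.72  0.29 -0.23 -0.   -1.06  0.77]
```

View pics/side13.png

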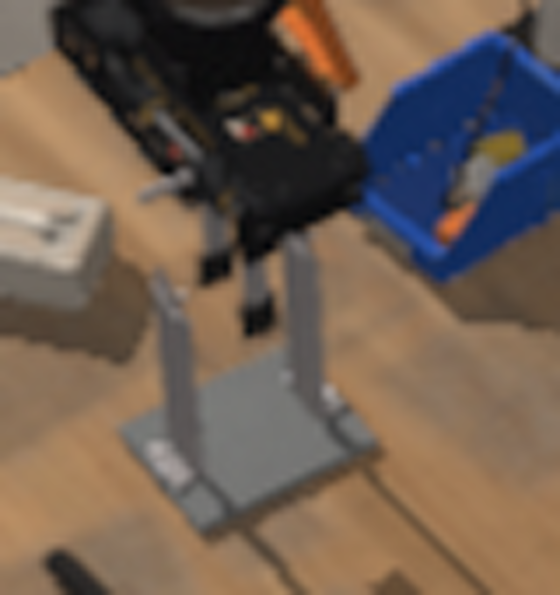

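The tongs are over the stand, jaws (258,318) and (215,265) between the cheeks. Lower in steps with corrections.

```bash

python3 -m creep '[-1.5,10,0.7,0,0,0, 0,14,0,0,0,0, 0,14,0,0,0,0, 0,10,0,0,0,0, 0,0,0,0,0,0]'; python3 g.py 503.9 227.7 125 -0.08
```

```text
time_s: 23.2
eef_pos: [504.7, 228.0, 136.6]
tool_rot: [0.48, -0.52, 0.52, -0.479]
contact_force: [0.1, 0.4, -0.6]
gripper_width: 47.0
t 23.2 pos [504.7 228.  136.6] toolx [-0.082 -0.997  0.001] tooly [-0.001 -0.001 -1.   ] F [ 0.1  0.4 -0.6] w 47.0
turn [ 0.04 -0.1   0.05] shift now-axes [ 0.4 11.6 -0.7] shift target-axes [ 0.4 11.6 -0.7] world [ -0.8  -0.3 -11.6] q [ 0.72  0.34 -0.29  0.   -0.94  0.77]
```

```bash

python3 -m creep '[0.3,8,-0.7,0,0,0, 0,7,0,0,0,0, 0,4,0,0,0,0, 0,0,0,0,0,0]'; python3 g.py 503.9 227.7 106 -0.08;python3 - <<'E'
from h import *
snap('side','side14',(200,110,280,195),7)
E
```

```text
time_s: 23.7
eef_pos: [504.4, 228.1, 116.9]
tool_rot: [0.479, -0.52, 0.52, -0.479]
contact_force: [-0.1, 0.8, -0.6]
gripper_width: 47.3
t 23.7 pos [504.4 228.1 116.9] toolx [-0.081 -0.997 -0.   ] tooly [ 0.001  0.    -1.   ] F [-0.1  0.8 -0.6] w 47.3
turn [-0.03 -0.08 -0.01] shift now-axes [ 0.5 10.9 -0.5] shift target-axes [ 0.5 10.9 -0.5] world [ -0.5  -0.4 -10.9] q [ 0.72  0.36 -0.31  0.   -0.89  0.77]
```

View pics/side14.png

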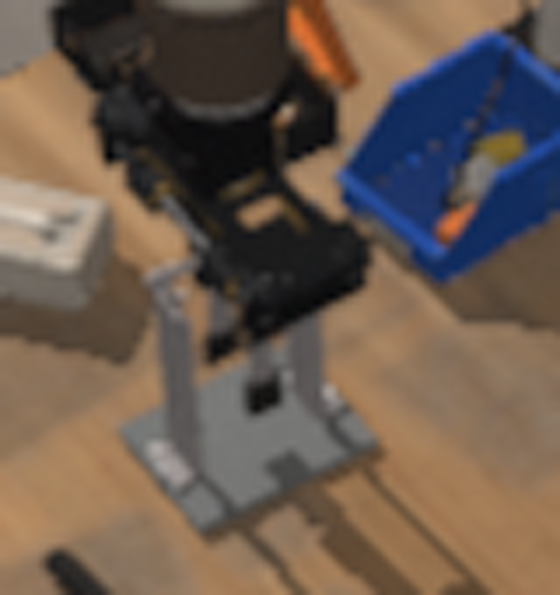

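```bash

python3 -m creep '[0.4,4,-0.5,0,0,0, 0,3,0,0,0,0, 0,2,0,0,0,0, 0,0,0,0,0,0]'; python3 g.py 503.9 227.7 106 -0.08;python3 -m creep '[0,1.5,0,0,0,0, 0,0.7,0,0,0,0, 0,0,0,0,0,0]'; python3 g.py 503.9 227.7 106 -0.08
```

```text
time_s: 24.25
eef_pos: [504.3, 228.0, 108.1]
tool_rot: [0.478, -0.52, 0.52, -0.48]
contact_force: [0.2, 0.2, -1.5]
gripper_width: 47.4
t 24.25 pos [504.3 228.  108.1] toolx [-0.081 -0.997 -0.001] tooly [ 0.002  0.001 -1.   ] F [ 0.2  0.2 -1.5] w 47.4
turn [-0.11 -0.08 -0.07] shift now-axes [ 0.4  2.1 -0.4] shift target-axes [ 0.4  2.1 -0.4] world [-0.4 -0.3 -2.1] q [ 0.72  0.37 -0.33  0.   -0.87  0.77]
time_s: 24.62
eef_pos: [504.7, 227.9, 106.8]
tool_rot: [0.478, -0.519, 0.52, -0.48]
contact_force: [0.0, -0.4, -0.2]
gripper_width: 47.2
t 24.625 pos [504.7 227.9 106.8] toolx [-0.081 -0.997 -0.001] tooly [ 0.003  0.001 -1.   ] F [ 0.  -0.4 -0.2] w 47.2
turn [-0.16 -0.06 -0.07] shift now-axes [ 0.3  0.8 -0.8] shift target-axes [ 0.3  0.8 -0.8] world [-0.8 -0.2 -0.8] q [ 0.72  0.38 -0.33  0.   -0.86  0.77]
```

```bash

python3 -m creep '[0,1.2,0,0,0,0, 0,1,0,0,0,0, 0,0,0,0,0,0]'; python3 g.py 503.9 227.7 106 -0.08;python3 -m creep '[0,1.2,0,0,0,0, 0,0,0,0,0,0]'; python3 g.py 503.9 227.7 106 -0.08; python3 - <<'E'
from h import *
snap('side','side15',(205,130,265,190),12)
E
```

```text
time_s: 25.0
eef_pos: [505.2, 228.3, 105.2]
tool_rot: [0.478, -0.519, 0.52, -0.481]
contact_force: [-0.9, -0.1, 1.7]
gripper_width: 47.4
t 25.0 pos [505.2 228.3 105.2] toolx [-0.081 -0.997 -0.002] tooly [ 0.004  0.002 -1.   ] F [-0.9 -0.1  1.7] w 47.4
turn [-0.24 -0.04 -0.13] shift now-axes [ 0.7 -0.8 -1.2] shift target-axes [ 0.7 -0.8 -1.3] world [-1.3 -0.6  0.8] q [ 0.72  0.38 -0.33  0.   -0.86  0.77]
time_s: 25.25
eef_pos: [505.5, 228.6, 104.4]
tool_rot: [0.478, -0.519, 0.52, -0.481]
contact_force: [-1.0, -1.2, 2.0]
gripper_width: 47.1
t 25.25 pos [505.5 228.6 104.4] toolx [-0.08  -0.997 -0.003] tooly [ 0.005  0.002 -1.   ] F [-1.  -1.2  2. ] w 47.1
turn [-0.29 -0.02 -0.16] shift now-axes [ 1.  -1.6 -1.5] shift target-axes [ 1.  -1.6 -1.5] world [-1.6 -0.9  1.6] q [ 0.72  0.38 -0.33  0.   -0.86  0.77]
```

View pics/side15.png

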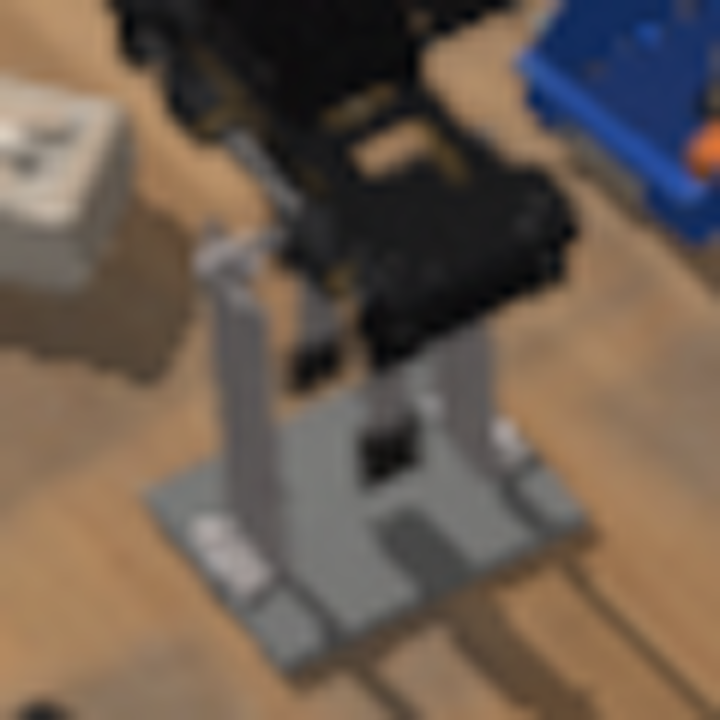

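The pin sits in the near cheek's notch (215,255) and the weight has come off. Release.

```bash

python3 -m creep '[0,0,0,0,0,0, 0,0,0,0,0,0, 0,0,0,0,0,0]' 52;python3 -m creep '[0,0,0,0,0,0, 0,0,0,0,0,0, 0,0,0,0,0,0, 0,0,0,0,0,0]' 62; python3 -m creep '[0,0,0,0,0,0, 0,0,0,0,0,0, 0,0,0,0,0,0, 0,0,0,0,0,0, 0,0,0,0,0,0, 0,0,0,0,0,0]' 87;python3 g.py 503.9 227.7 220 -0.08;python3 - <<'E'
from h import *
snap('side','side16',(205,130,265,190),12)
E
```

```text
time_s: 25.68
eef_pos: [505.6, 228.6, 104.7]
tool_rot: [0.477, -0.519, 0.52, -0.482]
contact_force: [0.0, -0.5, 3.9]
gripper_width: 51.7
time_s: 26.18
eef_pos: [505.2, 228.6, 103.3]
tool_rot: [0.478, -0.519, 0.52, -0.481]
contact_force: [0.1, 0.6, 0.8]
gripper_width: 62.1
time_s: 26.92
eef_pos: [505.2, 228.6, 103.2]
tool_rot: [0.478, -0.519, 0.52, -0.481]
contact_force: [-0.4, 1.2, 0.8]
gripper_width: 87.1
t 26.925 pos [505.2 228.6 103.2] toolx [-0.081 -0.997 -0.003] tooly [ 0.004  0.002 -1.   ] F [-0.4  1.2  0.8] w 87.1
turn [-0.24 -0.05 -0.15] shift now-axes [   0.7 -116.8   -0.7] shift target-axes [   1.  -116.8   -1.2] world [ -1.3  -0.9 116.8] q [ 0.72  0.38 -0.33  0.   -0.85  0.77]
```

View pics/side16.png

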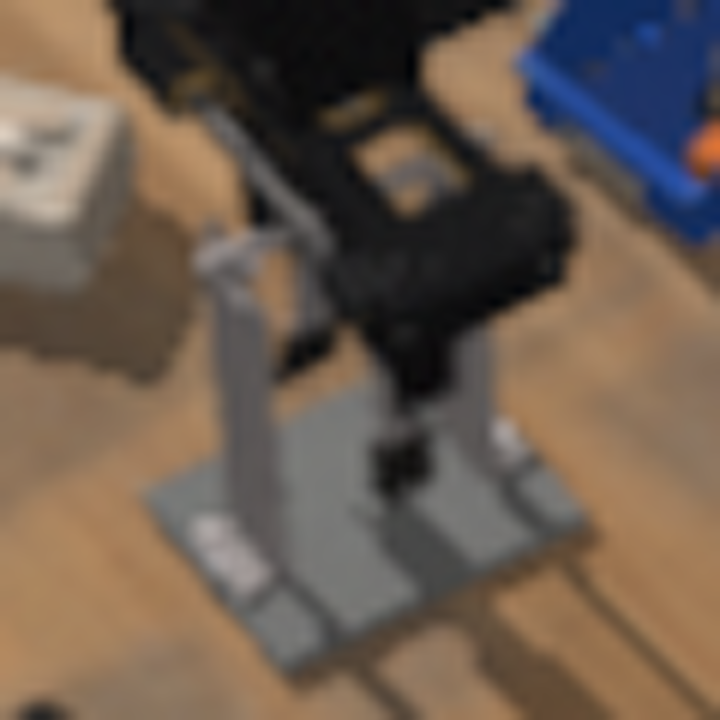

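Tongs hang open with the fingers clear. Rising straight up, then away.

```bash

python3 -m creep '[0,-6,0,0,0,0, 0,-10,0,0,0,0, 0,-15,0,0,0,0, 0,-20,0,0,0,0, 0,0,0,0,0,0]';python3 g.py 505 228.2 225 -0.08; python3 -m creep '[0,-25,0,0,0,0, 0,-25,0,0,0,0, 0,-25,0,0,0,0, 0,-15,0,0,0,0, 0,0,0,0,0,0]';python3 g.py 137 609 240 -0.08
```

```text
time_s: 27.6
eef_pos: [505.8, 229.0, 159.1]
tool_rot: [0.477, -0.519, 0.52, -0.482]
contact_force: [0.5, -0.9, 0.6]
gripper_width: 87.3
t 27.6 pos [505.8 229.  159.1] toolx [-0.08  -0.997 -0.005] tooly [ 0.007  0.004 -1.   ] F [ 0.5 -0.9  0.6] w 87.3
turn [-0.39 -0.03 -0.27] shift now-axes [  0.5 -65.9  -0.3] shift target-axes [  0.8 -65.9  -0.7] world [-0.8 -0.8 65.9] q [ 0.72  0.32 -0.26  0.   -0.98  0.77]
time_s: 28.22
eef_pos: [503.4, 227.8, 249.7]
tool_rot: [-0.478, 0.52, -0.52, 0.481]
contact_force: [-0.8, -0.3, -0.8]
gripper_width: 87.4
t 28.225 pos [503.4 227.8 249.7] toolx [-0.081 -0.997 -0.003] tooly [ 0.003  0.003 -1.   ] F [-0.8 -0.3 -0.8] w 87.4
turn [-0.13 -0.09 -0.17] shift now-axes [-350.1    9.8 -396.3] shift target-axes [-350.7    9.7 -395.7] world [-366.4  381.2   -9.7] q [ 0.72  0.24 -0.13 -0.   -1.2   0.77]
```

```bash

python3 -m creep '[-16,0,-18,0,0,0, -26,0,-29,0,0,0, -30,0,-34,0,0,0, -30,0,-34,0,0,0, -30,0,-34,0,0,0, -30,0,-34,0,0,0, -30,0,-34,0,0,0, -20,0,-22,0,0,0, -10,0,-10,0,0,0, 0,0,0,0,0,0]';python3 - <<'E'
from ov import *
snap('side','side17'); snap('top','top17')
t=np.load('pics/top17.npy');s=np.load('pics/side17.npy')
save(t,'f1',(165,130,275,215),7);save(t,'f2',(295,150,355,215),9)
save(s,'f3',(205,130,285,195),9);save(s,'f4',(270,200,330,260),10)
save(t,'f5',None,1.5)
E
```

```text
time_s: 29.48
eef_pos: [263.0, 471.7, 235.1]
tool_rot: [0.485, -0.52, 0.523, -0.471]
contact_force: [-0.3, -1.0, 0.5]
gripper_width: 86.7
```

View pics/f1.png

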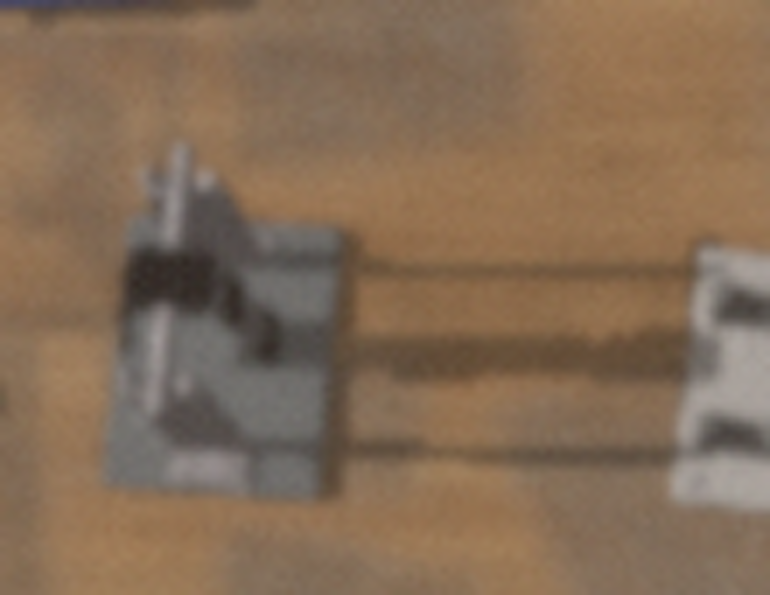

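View pics/f2.png

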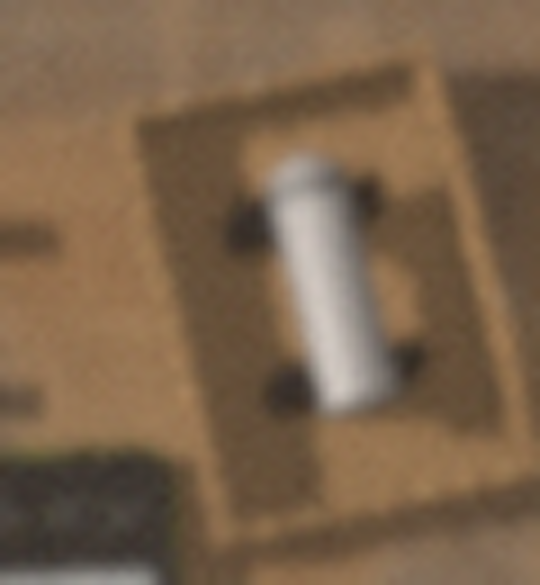

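View pics/f3.png

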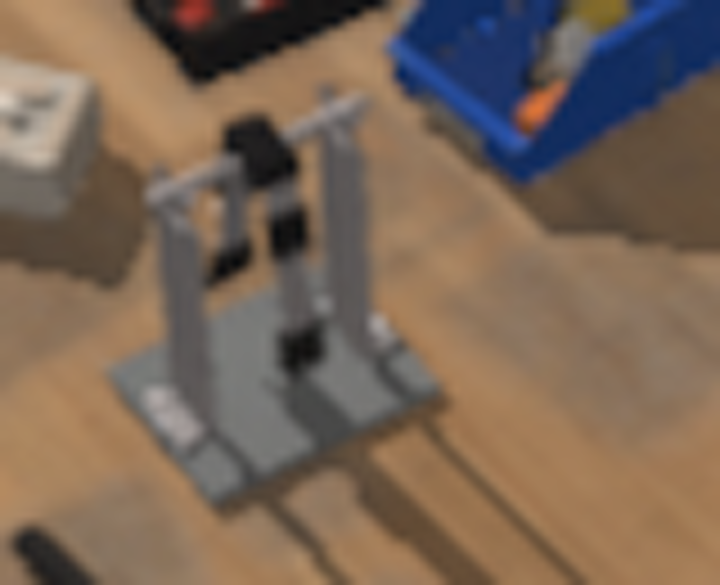

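View pics/f4.png

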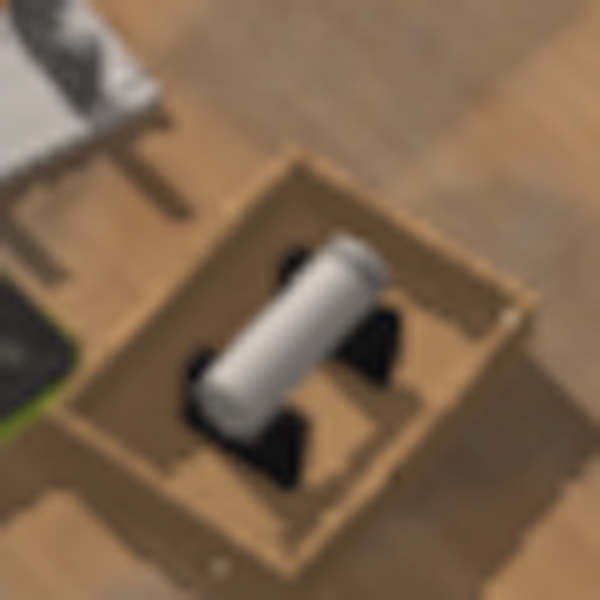

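View pics/f5.png

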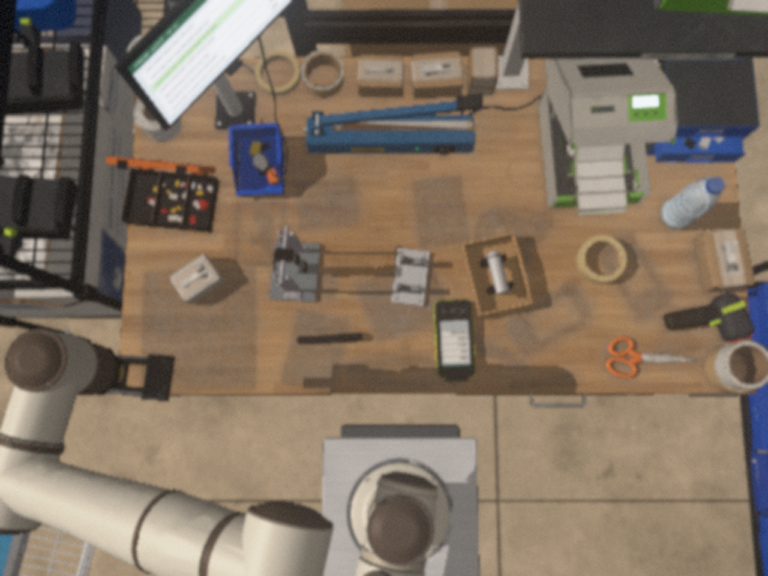

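Final views: the cell lies in both black saddles (top crop, ends near (300,165) and (355,408), about 3 mm off-centre lengthwise at most). The tongs hang in both notches as at the start, and the bystanders have not moved. Handing in.

```bash
python3 - <<'E'
from h import *
print(robot.sign_off())
E
```

```text
the job is handed in; nothing more can be done
None
```

I took the tongs from their stand, lifted the cell off the test rest with them, and lowered it into the box saddles. I opened the tongs only once the cell's weight was on the saddles. The tongs are back on the stand, and I handed the job in at about 29.6 s of the 58 s; sign-off gives no verdict.

**Cell:** the last pictures show it lying in both black saddles. It sits roughly 3 mm off centre lengthwise, towards the far end, against a limit of 12 mm. No sideways offset was visible.

**Tongs:** the pin sits in both stand notches, and the tongs look the same as they did at the start.

**Surroundings:** the bystanders look unmoved in the final top view. The gripper was well clear of everything when I handed in. The forces I read stayed within a few newtons.

**Where measurements disagreed:**
- The two cameras differed by about 4 mm in x, so I used values between them and matched the cell to the saddles in the same picture.
- The tool settled about 2 mm lower when the tongs released the cell and about 1.5 mm lower when they were let go on the stand. The cell and tongs stayed put both times.

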